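# Close the fittings box: lid on, four corner clips snapped diagonally

## Robot

A 6-joint arm with a two-finger parallel gripper is mounted at the origin on the work surface. World frame = base frame: x ahead of the robot, y to its left, z up, the work surface at z = 0. Lengths are in m, angles in rad, forces in N, time in s.
With the tool pointing down it reaches from about 0.225 to 0.875 m from the base axis. Payload 3.4 kg.
Tool frame: the origin (TCP) lies between the finger pads; the fingertips stand 11 mm ahead of it and the grasp point (between the pads) lies 8 mm behind it; z points along the fingers, y is the line along which they close (so a half turn about z gives the same grasp; the last joint's range is limited). The gripper opens to 85 mm and grips with 20 to 120 N. Pads are 22 mm wide; open, the fingers measure 114 mm over their backs; the gripper's body (76 mm by 85 mm) begins 54 mm behind the grasp point. The pads swing forward as they close: fully open they stand 13 mm farther back than shut.
Start: joints at [-1.323, 0.276, 1.505, -0, 1.361, -0.121], TCP at [0.207, -0.536, 0.242] pointing down, gripper open.
Joint ranges: [-2.89, 2.89], [-0.75, 2.08], [0.22, 2.7], [-1.18, 4.32], [0.11, 2.71], [-2.7, 2.7]. Speed limits (rad/s): [2.57, 2.57, 3.14, 3.14, 3.14, 3.14].

## Interface

Orientations are given as a unit quaternion [w, x, y, z].
In Python, from rig import sensors, eyes, manip gives the robot as it stands.
- The arm moves only by the tool drive_tool, never from a script. Its argument "deltas" is a list of rows, each an object with "linear": the shift along the world's x, y, z in mm, a list of three; "twist": the turn about the world's z in degrees; "claw": the opening, from 0 (shut) to 1 (fully open). In form: [{"linear": [tx, ty, tz], "twist": twist, "claw": claw}, ...]. A call has 1 to 12 rows; each row is the pose to reach, as a shift and turn from the pose commanded when the call began; what a row does not reach only later rows make up. A row lasts 1/12 s, in which the tool goes at most 41.7 mm and 7.16 degrees, less where a joint would pass 70% of its speed; a pose out of reach is approached as far as the arm can. A call with a gripper value outside its range is refused whole. The fingers move at their own pace and stop on an object; "squeeze" is the grip in N (left out, the last holds). Time passes only in rows, so rows that repeat a pose let the fingers close. It gives the time, the measured TCP pose, the force, the opening and the grip force at its end, in the units of the state.
- sensors.get_state(): the state, without advancing time (a new reading comes with each control period).
- eyes.get_image(name): name is "side" or "top" or "wrist"; returns the picture (480x640x3 uint8, red, green, blue); there is no depth.
- eyes.camera_model(name): a dict with "intrinsics" (3x3 intrinsics, pixels), "R" (3x3) and "t" (3): a world point X has camera coordinates R X + t. Camera axes: x right, y down, z forward; pixel columns grow to the right and rows downward; lengths in m; the calibration is good to about 2 mm. A picture is of the moment at which its call begins: read the wrist's pose just before it. camera_model takes no time and is no camera call; for the wrist camera it gives the pose at the moment of the call.
- manip.sign_off(): hands the job in; it is judged then, once.
The state is a dict: "clock": time; "qpos": joint angles; "qd": joint speeds; "effort": joint torques, N m; "position": TCP position; "ee_rot": TCP orientation; "contact_force": force on the tool from outside, world axes, zero at the start; "moment": the same for the moment, N m; "width": finger opening in m; "gripper_force": force on a finger pad.
Only numpy, scipy, OpenCV 4.12 (cv2) and the standard library are available. Lean on these libraries where they do the work, as an engineer would, in place of code of your own. Each camera call takes 0.05 s, during which the arm holds its last target. There are 200 camera calls.

## Task

Put the blue lid squarely down into the open fittings box, let go, then snap its four orange corner clips down over the rim, one after another, so that each stays shut on its own: after the first clip do the one diagonally opposite, then the other two. The keepers are not all at the same height, so feel each clip snap home, and press gently: never lean on a clip harder than 25 N. Leave everything else on the worktop where it is.

Things in the scene. Friction and masses are not known exactly. Their poses are not given: they have to be found in the camera images.
- box: Open grey fittings box, 130 (x) by 180 (y) by 70 mm high, walls 5 mm, fixed. Origin under its centre, z up; rim at z = 70. Outside each long side, at y = +60 and -60, is a metal keeper with a bead and a rubber stop on top, set by hand: its top is 2 to 17 mm above the rim, each one different and not measured. The seated lid is centred on the box, axes parallel (either way round), 1.5 mm play.
- lid: Loose blue lid, 124 (x) by 174 (y) mm, 0.28 kg, with four orange clips. Origin under the centre of the skirt it stands on, z up. Skirt z 0 to 12 mm (rounded edge, goes inside the box), plate z 12 to 18 (rests on the rim: lid origin then 58 mm above box origin). Black bar handle, 64 along x, 14 along y (grasp across y), z 32 to 56 mm.
- lid_grip (a point): Centre of the lid's bar handle, 44 mm above the lid's origin, axes as the lid. With the lid seated it is over the box's centre, 102 mm above the box origin.
- box_rim (a point): Centre of the box's mouth, level with its rim (70 mm up), axes as the box. The clips snap onto keepers beside the rim: each resists with about 3 to 12 N, with its upper face over the tooth 1 to 18 mm above its hinge axis, then snaps past a bead and stays shut. Just below is a rubber stop (5 to 8 N per mm). More than 25 N on a clip breaks it.
- clip_a_hinge (a joint): Hinge of orange clip a (near-left: lid -x, +y), opposite clip c. Axis along lid y through lid (-35, 60, 24) mm. 0 = level, grows as the free end rises; starts 0.7 to 1.05 rad. Unlatched, a weak spring lifts it to 0.5 or more; shut it rests between -0.23 and 0.28, as its keeper is set. It points outward along lid x: 45 mm long from the axis, 26 wide, 5 thick.
- clip_a: Orange clip a; origin on its hinge axis, x outward along the plate, z out of its upper face.
- clip_a_tab (a point): Point on clip a's upper face 37 mm from the hinge axis, over the tooth on its lip (lip reaches 22 mm below the plate): about where to press. While the clip is up this face looks inward and up: push it from the inner side, outward and down, or a finger lands outside its free end.
- clip_b_hinge (a joint): Hinge of orange clip b (far-left: lid +x, +y), opposite clip d. Axis along lid y through lid (35, 60, 24) mm. 0 = level, grows as the free end rises; starts 0.7 to 1.05 rad. Unlatched, a weak spring lifts it to 0.5 or more; shut it rests between -0.23 and 0.28, as its keeper is set. It points outward along lid x: 45 mm long from the axis, 26 wide, 5 thick.
- clip_b: Orange clip b; origin on its hinge axis, x outward along the plate, z out of its upper face.
- clip_b_tab (a point): Point on clip b's upper face 37 mm from the hinge axis, over the tooth on its lip (lip reaches 22 mm below the plate): about where to press. While the clip is up this face looks inward and up: push it from the inner side, outward and down, or a finger lands outside its free end.
- clip_c_hinge (a joint): Hinge of orange clip c (far-right: lid +x, -y), opposite clip a. Axis along lid y through lid (35, -60, 24) mm. 0 = level, grows as the free end rises; starts 0.7 to 1.05 rad. Unlatched, a weak spring lifts it to 0.5 or more; shut it rests between -0.23 and 0.28, as its keeper is set. It points outward along lid x: 45 mm long from the axis, 26 wide, 5 thick.
- clip_c: Orange clip c; origin on its hinge axis, x outward along the plate, z out of its upper face.
- clip_c_tab (a point): Point on clip c's upper face 37 mm from the hinge axis, over the tooth on its lip (lip reaches 22 mm below the plate): about where to press. While the clip is up this face looks inward and up: push it from the inner side, outward and down, or a finger lands outside its free end.
- clip_d_hinge (a joint): Hinge of orange clip d (near-right: lid -x, -y), opposite clip b. Axis along lid y through lid (-35, -60, 24) mm. 0 = level, grows as the free end rises; starts 0.7 to 1.05 rad. Unlatched, a weak spring lifts it to 0.5 or more; shut it rests between -0.23 and 0.28, as its keeper is set. It points outward along lid x: 45 mm long from the axis, 26 wide, 5 thick.
- clip_d: Orange clip d; origin on its hinge axis, x outward along the plate, z out of its upper face.
- clip_d_tab (a point): Point on clip d's upper face 37 mm from the hinge axis, over the tooth on its lip (lip reaches 22 mm below the plate): about where to press. While the clip is up this face looks inward and up: push it from the inner side, outward and down, or a finger lands outside its free end.
- tape: Yellow roll of tape lying flat, 80 mm across, 24 mm high. Leave alone.
- hinge: Steel cabinet cup hinge, about 88 by 45 by 12 mm. Leave alone.
- jar: Clear jar with blue cap, 68 mm across, 100 mm high. Leave alone.
- glue_can: White can, 66 mm across, 110 mm high. Leave alone.
- screwdriver: Red-handled screwdriver lying down, 200 mm long. Leave alone.
- offcut: Light wood off-cut, 170 by 60 by 22 mm. Leave alone.
Not all that is in view belongs to the job. There is more than one size of the lid; the job needs the smaller. What is shaped like the box but green is not meant.

How it is judged:
On the way, in this order (a step that is already met when the one before it is completed fails the run):
1. the lid is seated in the box and let go, all four clips still up (horizontal distance between lid_grip and box below 0.004 m and z of lid_grip in the frame of box between 0.098 and 0.105 m and angle between lid_grip's own z axis and vertical below 0.04 rad and angle between the y axis of lid and the y axis of box, either way round below 0.05 rad and contact force between the fingers and lid below 0.5 N and value of joint each of clip_a_hinge, clip_b_hinge, clip_c_hinge, clip_d_hinge above 0.4 rad), for 0.2 s.
2. one clip (any) has snapped shut and stays shut untouched, the other three up (contact force between the fingers and lid below 0.5 N and ((value of joint clip_a_hinge below 0.35 rad and value of joint each of clip_b_hinge, clip_c_hinge, clip_d_hinge above 0.4 rad) or (value of joint each of clip_a_hinge, clip_c_hinge, clip_d_hinge above 0.4 rad and value of joint clip_b_hinge below 0.35 rad) or (value of joint each of clip_a_hinge, clip_b_hinge, clip_d_hinge above 0.4 rad and value of joint clip_c_hinge below 0.35 rad) or (value of joint each of clip_a_hinge, clip_b_hinge, clip_c_hinge above 0.4 rad and value of joint clip_d_hinge below 0.35 rad))), for 0.2 s.
3. the clip diagonally opposite is shut too and stays shut untouched, the other two still up (contact force between the fingers and lid below 0.5 N and ((value of joint each of clip_a_hinge, clip_c_hinge below 0.35 rad and value of joint each of clip_b_hinge, clip_d_hinge above 0.4 rad) or (value of joint each of clip_a_hinge, clip_c_hinge above 0.4 rad and value of joint each of clip_b_hinge, clip_d_hinge below 0.35 rad))), for 0.2 s.
At the end, for the whole second after the job is handed in: All four clips snapped shut (joints below 0.35 rad, untouched), the lid seated in the box: handle centre within 4 mm of the box's centre line, 98 to 105 mm above the box's underside, level within 0.04 rad, square within 0.05 rad, at rest and not touched (value of joint each of clip_a_hinge, clip_b_hinge, clip_c_hinge, clip_d_hinge below 0.35 rad and horizontal distance between lid_grip and box below 0.004 m and z of lid_grip in the frame of box between 0.098 and 0.105 m and angle between lid_grip's own z axis and vertical below 0.04 rad and angle between the y axis of lid and the y axis of box, either way round below 0.05 rad and contact force between the fingers and lid below 0.5 N and linear speed of lid below 0.02 m/s).
It fails at once if a clip is pressed with more than 25 N (contact force between any of the fingers, the arm and clip_a above 25 N or contact force between any of the fingers, the arm and clip_b above 25 N or contact force between any of the fingers, the arm and clip_c above 25 N or contact force between any of the fingers, the arm and clip_d above 25 N).
It fails at once if one of the other things is moved by more than 25 mm (distance of any of tape, hinge, jar, glue_can, screwdriver, offcut from where it was at the start of the episode above 0.025 m).
It also fails if it takes over 66 s, if anything falls off the work surface, if the arm or the gripper's body presses on something with over 40 N, if the wrist force passes 120 N, or if a joint passes its speed limit or range.

## Working session

There is one attempt and no reset: what is moved stays moved. The work goes in short steps, Python scripts to look and compute and a tool call to move; the robot and the scene stay as the last step left them, time stands still between calls to the robot, and variables do not carry over. Pictures are saved under pics/ and viewed, at most 10 in all, crops included, and the job is handed in when it is done.

Besides the shell and the picture viewer there is one more tool, called after "Request:" by a JSON object that holds its "op" and its "data". drive_tool: Moves the arm, as the interface text tells. Its arguments: {"type":"object","properties":{"deltas":{"type":"array","items":{"type":"object","properties":{"linear":{"type":"array","items":{"type":"number"}},"twist":{"type":"number"},"claw":{"type":"number"}}}},"squeeze":{"type":"number"}},"required":["deltas"]}

```bash
mkdir -p pics; python3 - <<'E'
from rig import sensors, eyes
import cv2
print(sensors.get_state())
for n in ("top","side"):
    im=eyes.get_image(n); cv2.imwrite(f"pics/{n}0.png",im[:,:,::-1]); print(n,eyes.camera_model(n))
E
```

```text
{'clock': 0.0, 'qpos': array([-1.32300684e+00,  2.76570273e-01,  1.50611723e+00, -1.83881432e-06,
        1.36070232e+00, -1.21024734e-01]), 'qd': array([5.61808972e-04, 3.47898983e-05, 2.15481051e-03, 7.58418814e-05,
       2.07742208e-04, 2.55369678e-04]), 'effort': array([ 3.92644142e-04, -4.16775441e+01, -2.45806861e+01, -3.31304191e-04,
        1.08830718e-02, -5.76579467e-06]), 'position': array([ 0.20714958, -0.53584929,  0.24146013]), 'ee_rot': array([-8.96721286e-04,  9.83044706e-01,  1.83363844e-01, -5.78133858e-05]), 'contact_force': array([ 0.77612744, -0.69844454,  0.29590525]), 'moment': array([-0.00265817,  0.01173359,  0.03068666]), 'gripper_force': 0.0, 'width': 0.08506129937071402}
top {'intrinsics': array([[443.04496676,   0.        , 319.47986298],
       [  0.        , 443.04496676, 233.35421172],
       [  0.        ,   0.        ,   1.        ]]), 'R': array([[-0.01964382, -0.99971115, -0.01384689],
       [-0.98130376,  0.02193058, -0.1912119 ],
       [ 0.19146034,  0.00983187, -0.98145111]]), 't': array([-0.00261885,  0.51959713,  0.88752101])}
side {'intrinsics': array([[579.03867295,   0.        , 326.81618144],
       [  0.        , 579.03867295, 231.9517877 ],
       [  0.        ,   0.        ,   1.        ]]), 'R': array([[-0.94316913, -0.33219831,  0.00873302],
       [-0.25381551,  0.70316633, -0.66417979],
       [ 0.21449864, -0.62865046, -0.74752186]]), 't': array([0.48616463, 0.1908064 , 1.52197201])}
```

View pics/top0.png

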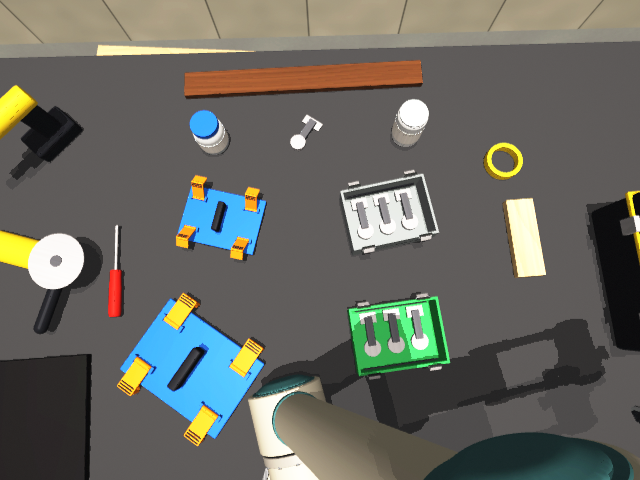

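View pics/side0.png

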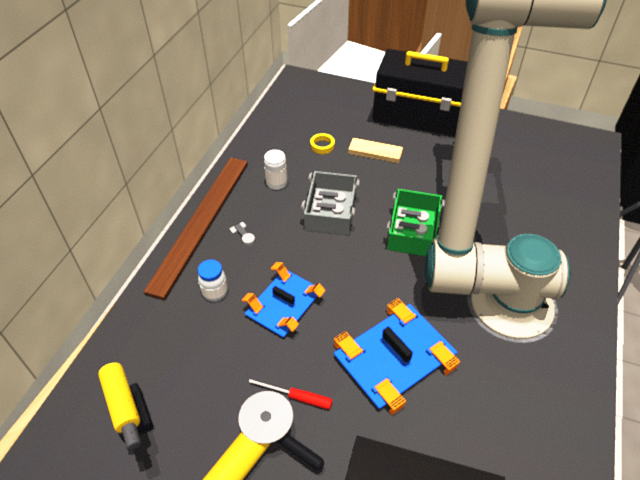

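The top view shows the small lid with its handle near (219,217) and the grey box near (390,213). In the side view the lid is near (285,296) and the box near (331,200). I'll enlarge both for measuring.

```bash
cat > h.py <<'E'
import numpy as np, cv2
from rig import sensors, eyes, manip
def p2w(cm,px,z):
    "pixels -> world points on plane z"
    K,R,t=cm["intrinsics"],cm["R"],cm["t"]; C=-R.T@t; out=[]
    for u,v in px:
        d=R.T@np.linalg.inv(K)@np.array([u,v,1.]); out.append(C+d*(z-C[2])/d[2])
    return np.array(out)
def w2p(cm,X):
    c=np.atleast_2d(X)@cm["R"].T+cm["t"]; p=c@cm["intrinsics"].T; return p[:,:2]/p[:,2:]
E
python3 - <<'E'
import cv2,numpy as np
im=cv2.imread("pics/top0.png")
def crop(x0,y0,w,h,s):
    c=cv2.resize(im[y0:y0+h,x0:x0+w],None,fx=s,fy=s,interpolation=cv2.INTER_CUBIC)
    for k in range(0,w,10): cv2.putText(c,str(x0+k),(k*s,8),0,.3,(255,255,255),1); cv2.line(c,(k*s,10),(k*s,14),(255,255,255),1)
    for k in range(0,h,10): cv2.putText(c,str(y0+k),(0,k*s+4),0,.3,(255,255,255),1)
    return c
cv2.imwrite("pics/crop0.png",np.hstack([crop(168,168,105,100,4),crop(338,165,95,100,4)]))
E
```

```text
(no output)
```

View pics/crop0.png

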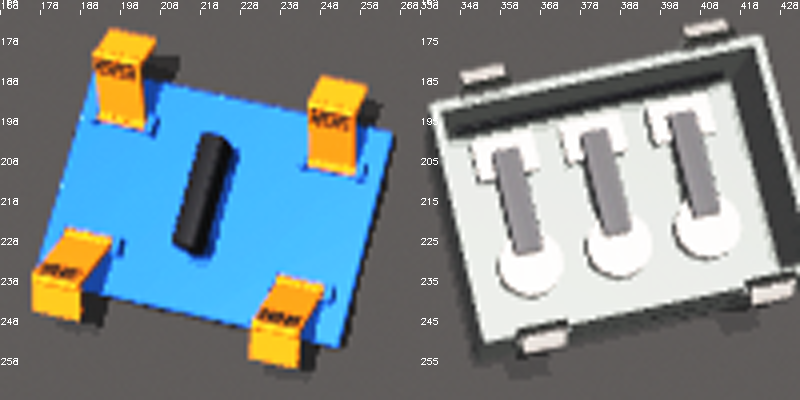

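The crop shows the lid's handle top near (218,215), plate corners at (266,201) and (253,255), and box rim corners at (340.5,191), (424,174) and (353.5,251).

```bash
python3 - <<'E'
from h import *
cm=eyes.camera_model("top")
print(p2w(cm,[(221.5,201.5),(213.5,230)],.056), p2w(cm,[(266.2,201.2),(253.2,254.7),(192,187.5)],.018))
print(p2w(cm,[(340.5,191),(423.8,174.2),(353.5,250.7)],.07))
w=eyes.camera_model("wrist");print(w, sensors.get_state()["position"])
E
```

```text
[[0.59238537 0.19465253 0.056     ]
 [0.5305051  0.21019103 0.056     ]] [[0.60123392 0.10392484 0.018     ]
 [0.48163651 0.13182899 0.018     ]
 [0.63692812 0.27084133 0.018     ]]
[[ 0.60552578 -0.05982145  0.07      ]
 [ 0.63827489 -0.23722072  0.07      ]
 [ 0.4777204  -0.08283183  0.07      ]]
{'intrinsics': array([[383.43233089,   0.        , 314.02137625],
       [  0.        , 383.43233089, 240.74936708],
       [  0.        ,   0.        ,   1.        ]]), 'R': array([[ 0.36015031, -0.93289033, -0.00271632],
       [-0.88801522, -0.34371523,  0.30543217],
       [-0.28586836, -0.10758936, -0.95220996]]), 't': array([-0.57292453, -0.04071264,  0.38083094])} [ 0.20719304 -0.53590534  0.24153288]
```

Request:
{"op": "drive_tool", "data": {"deltas": [{"linear": [351,376,10],"twist": -10.6,"claw": 1},{"linear": [351,376,10],"twist": -10.6,"claw": 1},{"linear": [351,376,10],"twist": -10.6,"claw": 1},{"linear": [351,376,10],"twist": -10.6,"claw": 1},{"linear": [351,376,10],"twist": -10.6,"claw": 1},{"linear": [351,376,10],"twist": -10.6,"claw": 1},{"linear": [351,376,10],"twist": -10.6,"claw": 1},{"linear": [351,376,10],"twist": -10.6,"claw": 1},{"linear": [351,376,10],"twist": -10.6,"claw": 1},{"linear": [351,376,10],"twist": -10.6,"claw": 1},{"linear": [351,376,10],"twist": -10.6,"claw": 1},{"linear": [351,376,10],"twist": -10.6,"claw": 1}]}}

```text
clock: 1.1
position: [0.5485, -0.1699, 0.2518]
ee_rot: [-0.0, 0.996, 0.092, -0.0]
contact_force: [-0.0, 0.5, 0.5]
width: 0.0854
gripper_force: 0.0
```

Request:
{"op": "drive_tool", "data": {"deltas": [{"linear": [20,20,0],"twist": 0,"claw": 1},{"linear": [20,20,0],"twist": 0,"claw": 1},{"linear": [20,20,0],"twist": 0,"claw": 1}]}}

```text
clock: 1.35
position: [0.5681, -0.1505, 0.2512]
ee_rot: [-0.0, 0.996, 0.093, -0.001]
contact_force: [-0.9, -1.2, -0.4]
width: 0.0851
gripper_force: 0.0
```

```bash
python3 - <<'E'
from h import *
w=eyes.camera_model("wrist"); im=eyes.get_image("wrist"); np.save("pics/w1.npy",[w["R"],w["t"][None].repeat(3,0)])
cv2.imwrite("pics/w1.png",im[:,:,::-1])
g=.07; a=np.deg2rad(10.4); c=np.array([.558,-.16]); A=np.array([[np.cos(a),-np.sin(a)],[np.sin(a),np.cos(a)]])
print(w2p(w,[np.r_[c+A@np.array(s)*[1,1],.07] for s in [(-.065,-.09),(.065,-.09),(.065,.09),(-.065,.09)]]))
E
```

```text
[[423.10686325 297.30089221]
 [438.21222691 149.32346698]
 [212.1273086  148.11788918]
 [223.18548093 296.24231121]]
```

View pics/w1.png

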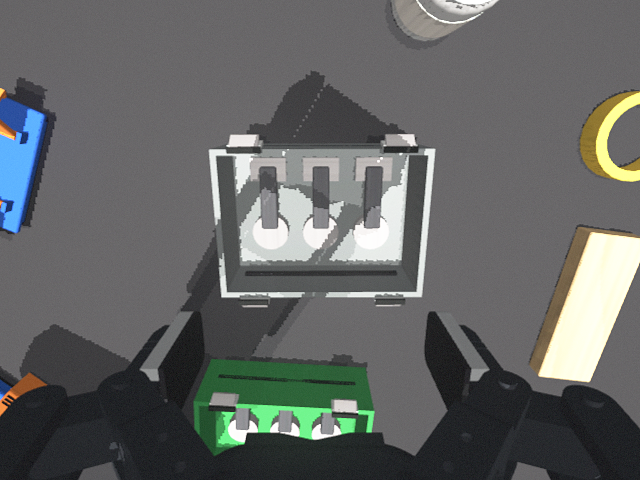

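The wrist view shows the rim corners at about (209,149), (436,149), (423,297) and (222,297). I'll refine them with a gradient fit.

```bash
cat >> h.py <<'E'
from scipy.optimize import minimize
def fitrect(gray,cm,z,hx,hy,x0,segs,sign=-1):
    """fit (x,y,yaw) of a rectangle's outline: inside brighter for sign=-1. segs: (edge,lo,hi) fractions"""
    g=cv2.GaussianBlur(gray.astype(np.float32),(0,0),1.0)
    edges={'+x':lambda s:(hx+0*s,hy*s,1,0),'-x':lambda s:(-hx+0*s,hy*s,-1,0),'+y':lambda s:(hx*s,hy+0*s,0,1),'-y':lambda s:(hx*s,-hy+0*s,0,-1)}
    L=[]
    for e,lo,hi in segs:
        s=np.linspace(lo,hi,60); a,b,nx,ny=edges[e](s); L.append(np.c_[a,b,a*0+nx,b*0+ny])
    L=np.vstack(L)
    def cost(p,d=.0012):
        c,s_=np.cos(p[2]),np.sin(p[2]); A=np.array([[c,-s_],[s_,c]])
        v=[]
        for k in (1,-1):
            P=(L[:,:2]+k*d*L[:,2:])@A.T+p[:2]; q=w2p(cm,np.c_[P,np.full(len(P),z)]).astype(np.float32)
            v.append(cv2.remap(g,q[:,0].reshape(-1,1),q[:,1].reshape(-1,1),cv2.INTER_LINEAR)[:,0])
        return sign*np.mean(np.clip(sign*(v[0]-v[1]),0,60))*-1*sign*sign*sign if False else -np.mean(np.clip(sign*(v[0]-v[1]),-20,60))
    best=min((minimize(cost,np.array(x0)+np.r_[dx,dy,0],method='Nelder-Mead',options=dict(initial_simplex=np.array(x0)+np.r_[dx,dy,0]+np.array([[0,0,0],[.002,0,0],[0,.002,0],[0,0,.02]]))) for dx in (-.002,0,.002) for dy in (-.002,0,.002)),key=lambda r:r.fun)
    return best.x,best.fun
E
sed -i 's/return sign\*np.mean.* else -np/return -np/' h.py
python3 - <<'E'
from h import *
d=np.load("pics/w1.npy"); K=eyes.camera_model("wrist")["intrinsics"]
cm=dict(intrinsics=K,R=d[0],t=d[1][0])
px=[(222,297),(423,297),(436,149),(209,149)]
P=p2w(cm,px,.07)[:,:2]; print(P, P.mean(0))
g=cv2.cvtColor(cv2.imread("pics/w1.png"),cv2.COLOR_BGR2GRAY)
for segs in ([('+y',-.95,.95),('-y',-.95,.95),('-x',-.4,.4),('+x',-.4,.4)],[('+y',-.95,.95),('-y',-.95,.95),('-x',-.4,.4)]):
    x,f=fitrect(g,cm,.07,.065,.09,[.558,-.16,.18],segs); print(x,np.rad2deg(x[2]),f)
E
```

```text
[[ 0.47687248 -0.0822483 ]
 [ 0.51058546 -0.26007962]
 [ 0.63809437 -0.23498709]
 [ 0.60453919 -0.05736776]] [ 0.55752288 -0.15867069]
[ 0.55773907 -0.15754916  0.1868097 ] 10.703407129086349 -53.73855972290039
[ 0.55763832 -0.15766498  0.18163449] 10.406889421238619 -52.27339553833008
```

Request:
{"op": "drive_tool", "data": {"deltas": [{"linear": [-8,352,0],"twist": -23.4,"claw": 1},{"linear": [-8,352,0],"twist": -23.4,"claw": 1},{"linear": [-8,352,0],"twist": -23.4,"claw": 1},{"linear": [-8,352,0],"twist": -23.4,"claw": 1},{"linear": [-8,352,0],"twist": -23.4,"claw": 1},{"linear": [-8,352,0],"twist": -23.4,"claw": 1},{"linear": [-8,352,0],"twist": -23.4,"claw": 1},{"linear": [-8,352,0],"twist": -23.4,"claw": 1},{"linear": [-8,352,0],"twist": -23.4,"claw": 1},{"linear": [-8,352,0],"twist": -23.4,"claw": 1},{"linear": [-8,352,0],"twist": -23.4,"claw": 1}]}}

```text
clock: 2.32
position: [0.5591, 0.1998, 0.2518]
ee_rot: [0.001, 0.994, -0.112, -0.0]
contact_force: [0.9, -0.0, -0.4]
width: 0.0854
gripper_force: 0.0
```

```bash
python3 - <<'E'
from h import *
print(sensors.get_state()["position"],sensors.get_state()["ee_rot"])
w=eyes.camera_model("wrist"); im=eyes.get_image("wrist"); np.save("pics/w2.npy",[w["R"],w["t"][None].repeat(3,0)])
cv2.imwrite("pics/w2.png",im[:,:,::-1])
E
```

```text
[0.55913261 0.19980533 0.25180172] [ 6.51879618e-04  9.93755293e-01 -1.11579208e-01 -2.69634574e-04]
```

View pics/w2.png

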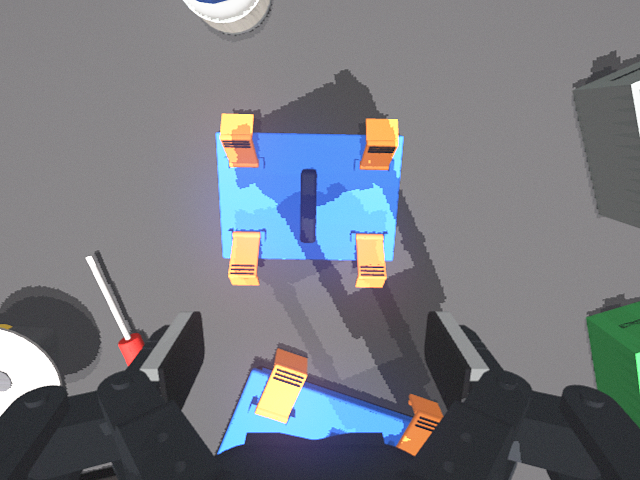

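The wrist view shows the lid plate corners at about (217,133), (403,137), (392,260) and (222,258), with the handle's top face around (308,205). I'll fit the plate outline.

```bash
python3 - <<'E'
from h import *
d=np.load("pics/w2.npy"); K=eyes.camera_model("wrist")["intrinsics"]
cm=dict(intrinsics=K,R=d[0],t=d[1][0])
P=p2w(cm,[(217,133),(403,137),(392,260),(222,258)],.018)[:,:2]; print(P.mean(0))
im=cv2.imread("pics/w2.png").astype(float); g=np.clip(im[:,:,0]-im[:,:,2],0,100)
x,f=fitrect(g,cm,.018,.062,.087,[.56,.2015,-.23],[('+y',-.9,.9),('-y',-.9,.9),('-x',-.45,.45),('+x',-.45,.45)]); print(x,np.rad2deg(x[2]),f)
print(p2w(cm,[(302,170),(315,170),(302,241),(315,241)],.056))
E
```

```text
[0.56100724 0.20498062]
[ 0.56152735  0.20514913 -0.24206601] -13.869360507728054 -57.89894104003906
[[0.59512371 0.20221563 0.056     ]
 [0.59267538 0.19147167 0.056     ]
 [0.53359747 0.21685773 0.056     ]
 [0.53100254 0.20547289 0.056     ]]
```

Request:
{"op": "drive_tool", "data": {"deltas": [{"linear": [2.7,5,-30],"twist": -1,"claw": 0.5},{"linear": [2.7,5,-65],"twist": -1,"claw": 0.5},{"linear": [2.7,5,-100],"twist": -1,"claw": 0.5},{"linear": [2.7,5,-135],"twist": -1,"claw": 0.5},{"linear": [2.7,5,-165],"twist": -1,"claw": 0.5},{"linear": [2.7,5,-190],"twist": -1,"claw": 0.5},{"linear": [2.7,5,-205],"twist": -1,"claw": 0.5},{"linear": [2.7,5,-212],"twist": -1,"claw": 0.5},{"linear": [2.7,5,-212],"twist": -1,"claw": 0.5}]}}

```text
clock: 3.12
position: [0.5615, 0.2028, 0.0385]
ee_rot: [0.001, 0.993, -0.122, -0.002]
contact_force: [-0.4, -0.1, 0.5]
width: 0.043
gripper_force: 0.0
```

Request:
{"op": "drive_tool", "data": {"deltas": [{"linear": [0,0,0],"twist": 0,"claw": 0},{"linear": [0,0,0],"twist": 0,"claw": 0},{"linear": [0,0,0],"twist": 0,"claw": 0},{"linear": [0,0,0],"twist": 0,"claw": 0},{"linear": [0,0,0],"twist": 0,"claw": 0},{"linear": [0,0,0],"twist": 0,"claw": 0}], "squeeze": 40}}

```text
clock: 3.62
position: [0.5636, 0.2049, 0.0417]
ee_rot: [0.0, 0.993, -0.12, 0.002]
contact_force: [-0.3, -3.6, 5.9]
width: 0.0132
gripper_force: 40.7
```

Request:
{"op": "drive_tool", "data": {"deltas": [{"linear": [0,0,25],"twist": 0,"claw": 0},{"linear": [0,0,60],"twist": 0,"claw": 0},{"linear": [0,0,100],"twist": 0,"claw": 0},{"linear": [0,-20,135],"twist": 2,"claw": 0},{"linear": [-1,-50,150],"twist": 5,"claw": 0},{"linear": [-2,-90,150],"twist": 8,"claw": 0},{"linear": [-3,-130,150],"twist": 11,"claw": 0},{"linear": [-4,-170,150],"twist": 14,"claw": 0},{"linear": [-5,-210,150],"twist": 17,"claw": 0},{"linear": [-5,-250,150],"twist": 20,"claw": 0},{"linear": [-5,-290,150],"twist": 22,"claw": 0},{"linear": [-5,-325,150],"twist": 24,"claw": 0}]}}

```text
clock: 4.62
position: [0.5563, -0.1216, 0.1893]
ee_rot: [-0.0, 0.996, 0.089, -0.001]
contact_force: [1.3, -0.2, -4.8]
width: 0.0128
gripper_force: 40.1
```

Request:
{"op": "drive_tool", "data": {"deltas": [{"linear": [0,-20,0],"twist": 0.3,"claw": 0},{"linear": [0,-35,0],"twist": 0.3,"claw": 0},{"linear": [0,-37,0],"twist": 0.3,"claw": 0},{"linear": [0,-37,0],"twist": 0.3,"claw": 0},{"linear": [0,-37,0],"twist": 0.3,"claw": 0}]}}

```text
clock: 5.03
position: [0.557, -0.1552, 0.1896]
ee_rot: [-0.001, 0.996, 0.091, -0.0]
contact_force: [-0.3, 0.3, -4.2]
width: 0.0135
gripper_force: 40.1
```

```bash
python3 - <<'E'
from h import *
for i in range(3):
    s=sensors.get_state(); print(s["position"],2*np.rad2deg(np.arctan2(s["ee_rot"][2],s["ee_rot"][1])),s["contact_force"],s["width"])
    w=eyes.camera_model("wrist"); im=eyes.get_image("wrist")
C=-w["R"].T@w["t"]; print("cam",C)
np.save("pics/w3.npy",[w["R"],w["t"][None].repeat(3,0)]); cv2.imwrite("pics/w3.png",im[:,:,::-1])
z=s["position"][2]-.0417+.018
g=np.clip(im[:,:,2].astype(float)-im[:,:,0],0,100)
for b in (0,3,-3):
  x,f=fitrect(g,w,z+b/1000,.062,.087,[s["position"][0],s["position"][1],.185],[('+y',-.9,.9),('-y',-.9,.9),('-x',-.4,.4),('+x',-.4,.4)]); print(b,x,np.rad2deg(x[2]),f)
E
```

```text
[ 0.55699626 -0.15517431  0.18961066] 10.456048652066727 [-0.29561239  0.30815491 -4.16640334] 0.013472874891348253
[ 0.55708252 -0.15495181  0.18975777] 10.500029719715652 [-0.07976296  0.29945695 -4.21758655] 0.012971271794249808
[ 0.55718041 -0.15493263  0.18989474] 10.527041928992285 [ 0.37529328  0.16371537 -4.94922312] 0.013424733095494957
cam [ 0.6330349  -0.14042271  0.32182682]
0 [ 0.555499   -0.15433898  0.18294119] 10.48175795017431 -39.71485137939453
3 [ 0.5570081  -0.15562511  0.18362783] 10.521099524344482 -27.103788375854492
-3 [ 0.5540871  -0.15463709  0.18535817] 10.620240567340641 -37.276302337646484
```

View pics/w3.png

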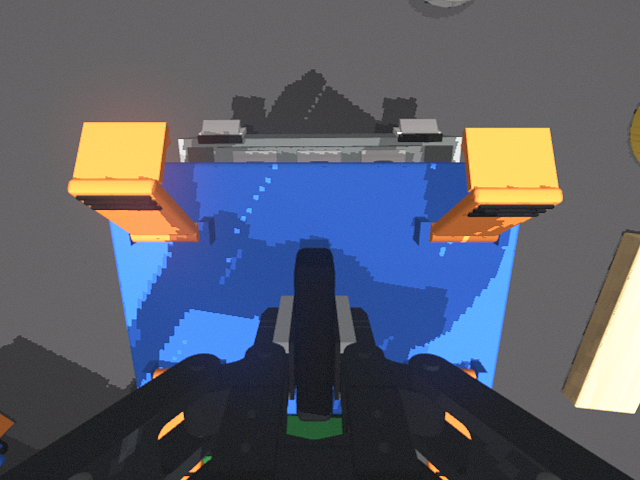

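The lid is held over the box. The plate's far edge is near row 163, its left edge runs (110,215) to (135,385), and the box's far rim edge is near row 136 from x≈180 to 462. I'll refit using only visible edges.

```bash
python3 - <<'E'
from h import *
d=np.load("pics/w3.npy"); K=eyes.camera_model("wrist")["intrinsics"]
cm=dict(intrinsics=K,R=d[0],t=d[1][0]); im=cv2.imread("pics/w3.png").astype(float)
g=np.clip(im[:,:,0]-im[:,:,2],0,100)
for z in (.160,.163,.166,.169,.172):
  x,f=fitrect(g,cm,z,.062,.087,[.557,-.155,.183],[('+y',-.4,.35),('-y',-.4,.35),('+x',-.38,.38)]); print(z,x,np.rad2deg(x[2]),f)
# box: far rim corners in this and first picture
print("box3",p2w(cm,[(180,138),(462,137)],.07))
c=cv2.resize(im[110:175,160:500].astype(np.uint8),None,fx=2.3,fy=4,interpolation=cv2.INTER_CUBIC); cv2.imwrite("pics/c3.png",c)
E
```

```text
0.16 [ 0.555 -0.157  0.183] 10.485127650894064 -40.0
0.163 [ 0.55427684 -0.15468028  0.18589192] 10.650822614398283 -52.09860610961914
0.166 [ 0.55526406 -0.15420553  0.18208322] 10.432599970087603 -60.0
0.169 [ 0.55624303 -0.15209491  0.18647295] 10.684113136259949 -40.11834716796875
0.172 [ 0.55480504 -0.14985242  0.17710561] 10.147404146281598 -40.082420349121094
box3 [[ 0.60517315 -0.05835533  0.07      ]
 [ 0.63843622 -0.23426816  0.07      ]]
```

View pics/c3.png

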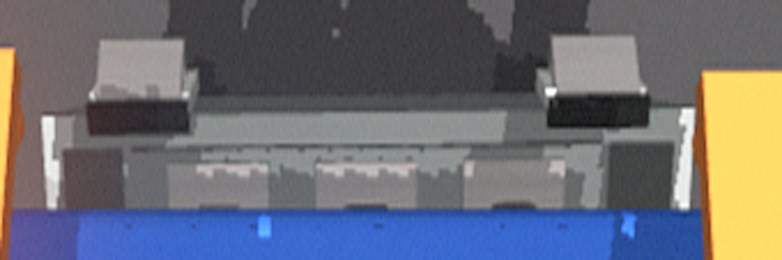

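The crop shows the far rim corners at about (178,138) and (461,137), matching the box fit. I'll run one sharper lid fit, then the correction.

```bash
sed -i 's/,-20,60))/,-200,200))/' h.py; python3 - <<'E'
from h import *
d=np.load("pics/w3.npy"); K=eyes.camera_model("wrist")["intrinsics"]
cm=dict(intrinsics=K,R=d[0],t=d[1][0]); im=cv2.imread("pics/w3.png")
m=cv2.inRange(cv2.cvtColor(im,cv2.COLOR_BGR2HSV),(100,120,40),(125,255,255))
for z in (.1645,.166,.1675):
  x,f=fitrect(m,cm,z,.062,.087,[.5553,-.1545,.183],[('+y',-.4,.35),('-y',-.4,.35),('+x',-.38,.38)]); print(z,x,np.rad2deg(x[2]),f)
d=np.load("pics/w1.npy"); cm=dict(intrinsics=K,R=d[0],t=d[1][0])
g=cv2.cvtColor(cv2.imread("pics/w1.png"),cv2.COLOR_BGR2GRAY)
print(fitrect(g,cm,.07,.065,.09,[.558,-.158,.184],[('+y',-.95,.95),('-y',-.95,.95),('-x',-.4,.4),('+x',-.4,.4)]))
E
```

```text
0.1645 [ 0.55545329 -0.15422942  0.18405967] 10.54584231436986 -200.0
0.166 [ 0.55517607 -0.15450732  0.18784992] 10.763007824575311 -200.0
0.1675 [ 0.55538248 -0.15382757  0.18540047] 10.622664519390565 -138.01052856445312
(array([ 0.55764915, -0.15770498,  0.19041574]), np.float64(-77.01742553710938))
```

Request:
{"op": "drive_tool", "data": {"deltas": [{"linear": [2.4,-3.4,-20],"twist": 0,"claw": 0},{"linear": [2.4,-3.4,-40],"twist": 0,"claw": 0},{"linear": [2.4,-3.4,-55],"twist": 0,"claw": 0},{"linear": [2.4,-3.4,-66],"twist": 0,"claw": 0},{"linear": [2.4,-3.4,-72],"twist": 0,"claw": 0},{"linear": [2.4,-3.4,-75],"twist": 0,"claw": 0},{"linear": [2.4,-3.4,-77],"twist": 0,"claw": 0},{"linear": [2.4,-3.4,-79],"twist": 0,"claw": 0}]}}

```text
clock: 5.85
position: [0.5605, -0.1603, 0.1117]
ee_rot: [0.0, 0.996, 0.091, 0.001]
contact_force: [-0.3, 0.9, -3.8]
width: 0.0132
gripper_force: 40.0
```

Request:
{"op": "drive_tool", "data": {"deltas": [{"linear": [0,0,-2],"twist": 0,"claw": 0},{"linear": [0,0,-4],"twist": 0,"claw": 0},{"linear": [0,0,-5],"twist": 0,"claw": 0}]}}

```text
clock: 6.1
position: [0.5599, -0.1596, 0.1065]
ee_rot: [-0.0, 0.996, 0.091, 0.0]
contact_force: [-0.7, 2.3, -2.7]
width: 0.0131
gripper_force: 40.3
```

Request:
{"op": "drive_tool", "data": {"deltas": [{"linear": [0,0,-2],"twist": 0,"claw": 0},{"linear": [0,0,-4],"twist": 0,"claw": 0},{"linear": [0,0,-6],"twist": 0,"claw": 0},{"linear": [0,0,-7.5],"twist": 0,"claw": 0},{"linear": [0,0,-7.5],"twist": 0,"claw": 0}]}}

```text
clock: 6.52
position: [0.5594, -0.1597, 0.0998]
ee_rot: [-0.0, 0.996, 0.091, -0.0]
contact_force: [-3.2, 4.4, 6.0]
width: 0.0132
gripper_force: 41.6
```

Request:
{"op": "drive_tool", "data": {"deltas": [{"linear": [0,0,1],"twist": 0,"claw": 0.4},{"linear": [0,0,1],"twist": 0,"claw": 0.4},{"linear": [0,0,1],"twist": 0,"claw": 0.4},{"linear": [0,0,1],"twist": 0,"claw": 0.4},{"linear": [0,0,15],"twist": 0,"claw": 0.4},{"linear": [0,0,45],"twist": 0,"claw": 0.4},{"linear": [0,0,80],"twist": 0,"claw": 0.4},{"linear": [0,0,100],"twist": 0,"claw": 0.4},{"linear": [0,0,120],"twist": 0,"claw": 0},{"linear": [0,0,120],"twist": 0,"claw": 0}]}}

```text
clock: 7.35
position: [0.5623, -0.1616, 0.2232]
ee_rot: [0.002, 0.996, 0.091, 0.004]
contact_force: [0.6, 0.0, -0.4]
width: 0.0112
gripper_force: 0.0
```

```bash
python3 - <<'E'
from h import *
s=sensors.get_state(); print(s["position"],s["width"],s["contact_force"])
w=eyes.camera_model("wrist"); im=eyes.get_image("wrist"); sd=eyes.get_image("side")
np.save("pics/w4.npy",[w["R"],w["t"][None].repeat(3,0)]); cv2.imwrite("pics/w4.png",im[:,:,::-1])
c=cv2.resize(sd[150:260,270:400,::-1],(560,474),interpolation=cv2.INTER_CUBIC)
cv2.imwrite("pics/v4.png",np.hstack([c,cv2.resize(im[60:420,190:450,::-1],(240,474))]))
m=cv2.inRange(cv2.cvtColor(np.ascontiguousarray(im[:,:,::-1]),cv2.COLOR_BGR2HSV),(100,120,40),(125,255,255))
for z in (.074,.076,.078): print(z,fitrect(m,w,z,.062,.087,[.557,-.158,.184],[('+y',-.8,.8),('-y',-.8,.8),('+x',-.4,.4),('-x',-.4,.4)]))
E
```

```text
[ 0.56228655 -0.16155712  0.22317461] 0.011194268591972636 [ 0.55331086  0.01893307 -0.43489328]
0.074 (array([ 0.55736551, -0.1590227 ,  0.18017839]), np.float64(-177.51266479492188))
0.076 (array([ 0.55777637, -0.15893694,  0.18204042]), np.float64(-162.35836791992188))
0.078 (array([ 0.55811845, -0.15972316,  0.18508051]), np.float64(-119.71833801269531))
```

View pics/v4.png

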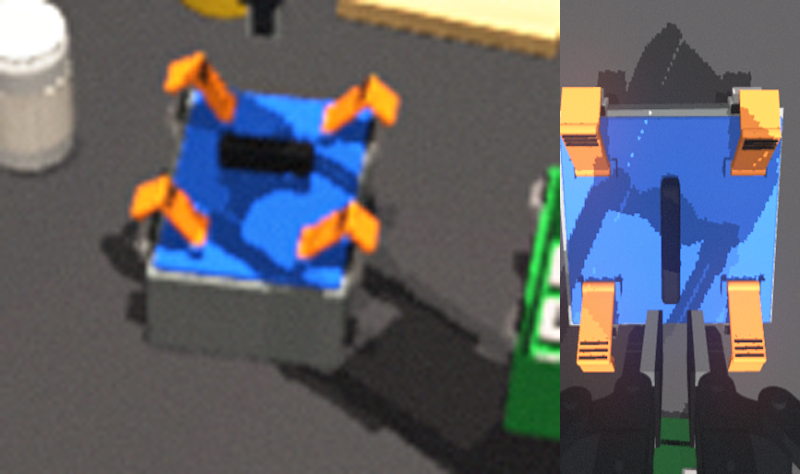

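The side view shows the lid seated in the box with all four clips up, and the plate fit centres at (0.558,-0.159). Next is clip a.

Request:
{"op": "drive_tool", "data": {"deltas": [{"linear": [-24,26,-20],"twist": 0,"claw": 0},{"linear": [-48,52,-40],"twist": 0,"claw": 0},{"linear": [-48,52,-60],"twist": 0,"claw": 0},{"linear": [-48,52,-74],"twist": 0,"claw": 0},{"linear": [-48,52,-74],"twist": 0,"claw": 0},{"linear": [-48,52,-74],"twist": 0,"claw": 0}]}}

```text
clock: 7.95
position: [0.5106, -0.1078, 0.1428]
ee_rot: [-0.001, 0.996, 0.091, -0.002]
contact_force: [0.3, 0.0, -0.3]
width: -0.0002
gripper_force: 0.0
```

```bash
python3 - <<'E'
from h import *
s=sensors.get_state(); print(s["position"],s["contact_force"],s["width"])
C=np.array([.5582,-.1598]); a=np.deg2rad(10.5); A=np.array([[np.cos(a),-np.sin(a)],[np.sin(a),np.cos(a)]])
print(A.T@(s["position"][:2]-C))
for k,(sx,sy) in dict(a=(-1,1),c=(1,-1),b=(1,1),d=(-1,-1)).items():
    for x in (37,76): print(k,x,np.round(C+A@np.array([sx*x,sy*60])/1000,4))
E
```

```text
[ 0.51057023 -0.10784771  0.14281329] [ 0.25757189  0.0358449  -0.32527523] -0.0002105445159189016
[-0.03736465  0.05976218]
a 37 [ 0.5109 -0.1075]
a 76 [ 0.4725 -0.1147]
c 37 [ 0.6055 -0.2121]
c 76 [ 0.6439 -0.2049]
b 37 [ 0.5836 -0.0941]
b 76 [ 0.622 -0.087]
d 37 [ 0.5328 -0.2255]
d 76 [ 0.4944 -0.2326]
```

Request:
{"op": "drive_tool", "data": {"deltas": [{"linear": [0,0,-8],"twist": 0,"claw": 0},{"linear": [0,0,-15],"twist": 0,"claw": 0},{"linear": [0,0,-20],"twist": 0,"claw": 0},{"linear": [0,0,-22],"twist": 0,"claw": 0},{"linear": [-3.5,-0.7,-23.5],"twist": 0,"claw": 0},{"linear": [-6.9,-1.3,-25],"twist": 0,"claw": 0}]}}

```text
clock: 8.45
position: [0.5048, -0.1097, 0.1194]
ee_rot: [0.0, 0.996, 0.091, 0.0]
contact_force: [0.3, 1.1, -0.0]
width: -0.0001
gripper_force: 0.0
```

Request:
{"op": "drive_tool", "data": {"deltas": [{"linear": [-3,-0.5,-0.5],"twist": 0,"claw": 0},{"linear": [-6,-1.1,-1],"twist": 0,"claw": 0},{"linear": [-9,-1.7,-1.5],"twist": 0,"claw": 0},{"linear": [-12,-2.2,-2],"twist": 0,"claw": 0}]}}

```text
clock: 8.78
position: [0.493, -0.1119, 0.1179]
ee_rot: [0.0, 0.996, 0.091, 0.001]
contact_force: [0.8, 0.5, -0.1]
width: 0.0
gripper_force: 0.4
```

Request:
{"op": "drive_tool", "data": {"deltas": [{"linear": [-4,-0.7,-0.3],"twist": 0,"claw": 0},{"linear": [-8,-1.4,-0.6],"twist": 0,"claw": 0},{"linear": [-12,-2.2,-1],"twist": 0,"claw": 0},{"linear": [-16,-3,-1],"twist": 0,"claw": 0},{"linear": [-19.5,-3.6,-1],"twist": 0,"claw": 0}]}}

```text
clock: 9.2
position: [0.4726, -0.1153, 0.1165]
ee_rot: [-0.0, 0.996, 0.091, -0.0]
contact_force: [-0.2, 0.3, 0.8]
width: -0.0001
gripper_force: 0.3
```

Request:
{"op": "drive_tool", "data": {"deltas": [{"linear": [0,0,-1],"twist": 0,"claw": 0},{"linear": [0,0,-2],"twist": 0,"claw": 0},{"linear": [0,0,-2],"twist": 0,"claw": 0}]}}

```text
clock: 9.45
position: [0.4729, -0.1153, 0.1143]
ee_rot: [-0.0, 0.996, 0.091, -0.0]
contact_force: [-0.8, 0.3, 0.4]
width: 0.0002
gripper_force: 0.5
```

Request:
{"op": "drive_tool", "data": {"deltas": [{"linear": [0,0,-1],"twist": 0,"claw": 0},{"linear": [0,0,-2],"twist": 0,"claw": 0},{"linear": [0,0,-2],"twist": 0,"claw": 0}]}}

```text
clock: 9.7
position: [0.4733, -0.1153, 0.1123]
ee_rot: [0.0, 0.996, 0.091, -0.0]
contact_force: [-0.0, -0.6, 1.0]
width: 0.0001
gripper_force: 0.4
```

Request:
{"op": "drive_tool", "data": {"deltas": [{"linear": [0,0,-1],"twist": 0,"claw": 0},{"linear": [0,0,-1],"twist": 0,"claw": 0}]}}

```text
clock: 9.87
position: [0.4734, -0.1153, 0.1113]
ee_rot: [0.0, 0.996, 0.091, -0.0]
contact_force: [-0.9, -1.2, 1.1]
width: -0.0001
gripper_force: 0.4
```

Request:
{"op": "drive_tool", "data": {"deltas": [{"linear": [0,0,-1],"twist": 0,"claw": 0},{"linear": [0,0,-1],"twist": 0,"claw": 0}]}}

```text
clock: 10.03
position: [0.4734, -0.1153, 0.1104]
ee_rot: [0.0, 0.996, 0.091, -0.0]
contact_force: [-0.4, -0.7, 0.3]
width: -0.0001
gripper_force: 0.4
```

Request:
{"op": "drive_tool", "data": {"deltas": [{"linear": [0,0,-1],"twist": 0,"claw": 0},{"linear": [0,0,-1],"twist": 0,"claw": 0}]}}

```text
clock: 10.2
position: [0.4733, -0.1153, 0.1094]
ee_rot: [0.0, 0.996, 0.091, -0.0]
contact_force: [-0.4, 0.1, 1.2]
width: 0.0002
gripper_force: 0.4
```

Request:
{"op": "drive_tool", "data": {"deltas": [{"linear": [0,0,-1],"twist": 0,"claw": 0},{"linear": [0,0,-1],"twist": 0,"claw": 0}]}}

```text
clock: 10.37
position: [0.4733, -0.1153, 0.1084]
ee_rot: [0.0, 0.996, 0.091, -0.0]
contact_force: [0.0, 0.4, 1.1]
width: -0.0002
gripper_force: 0.4
```

Mean force is about +0.8 N, consistent with the weak spring. I'll keep going.

Request:
{"op": "drive_tool", "data": {"deltas": [{"linear": [0,0,-1],"twist": 0,"claw": 0},{"linear": [0,0,-1],"twist": 0,"claw": 0}]}}

```text
clock: 10.53
position: [0.4733, -0.1153, 0.1074]
ee_rot: [0.0, 0.996, 0.091, -0.0]
contact_force: [-0.6, -0.7, 1.1]
width: -0.0001
gripper_force: 0.4
```

Request:
{"op": "drive_tool", "data": {"deltas": [{"linear": [0,0,-1],"twist": 0,"claw": 0},{"linear": [0,0,-1],"twist": 0,"claw": 0}]}}

```text
clock: 10.7
position: [0.4733, -0.1153, 0.1064]
ee_rot: [0.0, 0.996, 0.091, -0.0]
contact_force: [0.2, -0.8, 0.5]
width: -0.0003
gripper_force: 0.5
```

Request:
{"op": "drive_tool", "data": {"deltas": [{"linear": [0,0,-1],"twist": 0,"claw": 0},{"linear": [0,0,-1],"twist": 0,"claw": 0}]}}

```text
clock: 10.87
position: [0.4732, -0.1153, 0.1056]
ee_rot: [0.0, 0.996, 0.091, -0.0]
contact_force: [-3.0, -0.6, 3.4]
width: -0.0002
gripper_force: 1.6
```

```bash
python3 - <<'E'
from h import *
f=[]
for i in range(4): eyes.get_image("top"); f.append(sensors.get_state()["contact_force"])
print(np.mean(f,0),sensors.get_state()["moment"])
im=eyes.get_image("wrist"); sd=eyes.get_image("side")
c=cv2.resize(sd[150:260,270:400,::-1],(440,372),interpolation=cv2.INTER_CUBIC)
cv2.imwrite("pics/v5.png",np.hstack([c,cv2.resize(im[60:480,100:500,::-1],(355,372))]))
E
```

```text
[-1.92371426 -0.50735445  3.18677361] [-0.01970043  0.34447556  0.02720226]
```

View pics/v5.png

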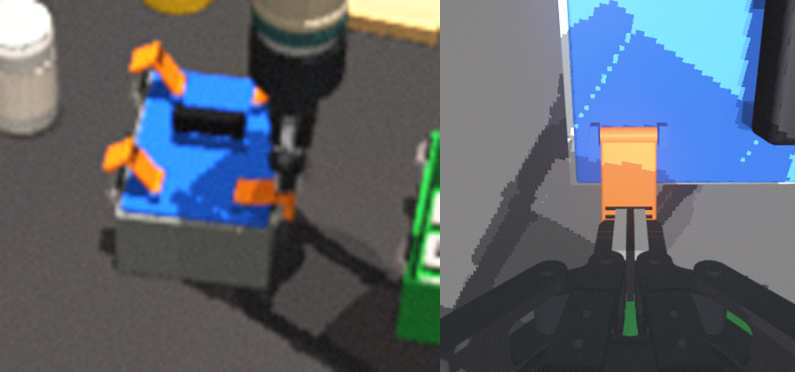

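The finger is on the end of the clip and centred, the clip is nearly level, and resistance is starting at about 3 N. I'll continue in 1 mm steps.

Request:
{"op": "drive_tool", "data": {"deltas": [{"linear": [0,0,-1],"twist": 0,"claw": 0},{"linear": [0,0,-1],"twist": 0,"claw": 0}]}}

```text
clock: 11.33
position: [0.473, -0.1154, 0.1046]
ee_rot: [0.0, 0.996, 0.091, -0.0]
contact_force: [-3.1, -1.8, 3.8]
width: 0.0001
gripper_force: 2.3
```

Request:
{"op": "drive_tool", "data": {"deltas": [{"linear": [0,0,-1],"twist": 0,"claw": 0},{"linear": [0,0,-1],"twist": 0,"claw": 0}]}}

```text
clock: 11.5
position: [0.4729, -0.1154, 0.1035]
ee_rot: [0.0, 0.996, 0.091, -0.0]
contact_force: [-2.8, -1.4, 4.0]
width: -0.0001
gripper_force: 2.0
```

Request:
{"op": "drive_tool", "data": {"deltas": [{"linear": [0,0,-1],"twist": 0,"claw": 0},{"linear": [0,0,-1],"twist": 0,"claw": 0}]}}

```text
clock: 11.67
position: [0.4731, -0.1153, 0.1024]
ee_rot: [-0.0, 0.996, 0.091, -0.0]
contact_force: [-2.4, -1.2, 3.1]
width: -0.0003
gripper_force: 1.7
```

Request:
{"op": "drive_tool", "data": {"deltas": [{"linear": [0,0,-1],"twist": 0,"claw": 0},{"linear": [0,0,-1],"twist": 0,"claw": 0}]}}

```text
clock: 11.83
position: [0.4733, -0.1153, 0.1014]
ee_rot: [0.0, 0.996, 0.091, -0.0]
contact_force: [-2.3, 0.1, 3.5]
width: -0.0
gripper_force: 1.7
```

Request:
{"op": "drive_tool", "data": {"deltas": [{"linear": [0,0,-1],"twist": 0,"claw": 0},{"linear": [0,0,-1],"twist": 0,"claw": 0}]}}

```text
clock: 12.0
position: [0.4734, -0.1152, 0.1003]
ee_rot: [-0.0, 0.996, 0.091, 0.0]
contact_force: [-1.5, -0.2, 2.1]
width: 0.0
gripper_force: 1.2
```

Request:
{"op": "drive_tool", "data": {"deltas": [{"linear": [0,0,-1],"twist": 0,"claw": 0},{"linear": [0,0,-1],"twist": 0,"claw": 0}]}}

```text
clock: 12.17
position: [0.4738, -0.1152, 0.0992]
ee_rot: [-0.0, 0.996, 0.091, 0.0]
contact_force: [-1.1, 0.2, -0.4]
width: 0.0003
gripper_force: 0.0
```

Request:
{"op": "drive_tool", "data": {"deltas": [{"linear": [0,0,-1],"twist": 0,"claw": 0},{"linear": [0,0,-1],"twist": 0,"claw": 0}]}}

```text
clock: 12.33
position: [0.4739, -0.1153, 0.0983]
ee_rot: [0.0, 0.996, 0.091, 0.001]
contact_force: [0.7, -0.4, 0.1]
width: -0.0002
gripper_force: 0.2
```

Snapped: the force fell to about zero. I'll find the rubber stop before backing off.

Request:
{"op": "drive_tool", "data": {"deltas": [{"linear": [0,0,-1],"twist": 0,"claw": 0},{"linear": [0,0,-1],"twist": 0,"claw": 0}]}}

```text
clock: 12.5
position: [0.4737, -0.1153, 0.0974]
ee_rot: [0.0, 0.996, 0.091, 0.0]
contact_force: [0.9, 1.0, 0.1]
width: -0.0004
gripper_force: 0.3
```

Request:
{"op": "drive_tool", "data": {"deltas": [{"linear": [0,0,-1],"twist": 0,"claw": 0},{"linear": [0,0,-1],"twist": 0,"claw": 0}]}}

```text
clock: 12.67
position: [0.4736, -0.1154, 0.0966]
ee_rot: [0.0, 0.996, 0.091, 0.0]
contact_force: [0.4, 0.1, 2.1]
width: -0.0005
gripper_force: 1.1
```

Request:
{"op": "drive_tool", "data": {"deltas": [{"linear": [0,0,-1],"twist": 0,"claw": 0},{"linear": [0,0,-1],"twist": 0,"claw": 0}]}}

```text
clock: 12.83
position: [0.4736, -0.1154, 0.0958]
ee_rot: [0.0, 0.996, 0.091, 0.0]
contact_force: [-0.2, 0.2, 3.8]
width: 0.0001
gripper_force: 2.3
```

Request:
{"op": "drive_tool", "data": {"deltas": [{"linear": [0,0,-0.5],"twist": 0,"claw": 0},{"linear": [0,0,-0.5],"twist": 0,"claw": 0}]}}

```text
clock: 13.0
position: [0.4735, -0.1154, 0.0955]
ee_rot: [0.0, 0.996, 0.091, 0.0]
contact_force: [-0.0, 0.8, 6.4]
width: -0.0001
gripper_force: 3.0
```

Request:
{"op": "drive_tool", "data": {"deltas": [{"linear": [0,0,-1],"twist": 0,"claw": 0},{"linear": [0,0,-1],"twist": 0,"claw": 0}]}}

```text
clock: 13.17
position: [0.4735, -0.1154, 0.0948]
ee_rot: [0.0, 0.996, 0.091, 0.0]
contact_force: [-2.1, 0.8, 9.0]
width: 0.0002
gripper_force: 4.7
```

Request:
{"op": "drive_tool", "data": {"deltas": [{"linear": [0,0,-0.6],"twist": 0,"claw": 0},{"linear": [0,0,-0.6],"twist": 0,"claw": 0}]}}

```text
clock: 13.33
position: [0.4735, -0.1154, 0.0945]
ee_rot: [0.0, 0.996, 0.091, 0.0]
contact_force: [-1.4, 1.1, 10.3]
width: -0.0002
gripper_force: 5.4
```

Clip a snapped and reached its rubber stop. Now the opposite clip, c.

Request:
{"op": "drive_tool", "data": {"deltas": [{"linear": [0,0,30],"twist": 0,"claw": 0},{"linear": [0,0,60],"twist": 0,"claw": 0},{"linear": [33,-24,60],"twist": 0,"claw": 0},{"linear": [66,-48,60],"twist": 0,"claw": 0},{"linear": [99,-73,60],"twist": 0,"claw": 0},{"linear": [132,-97,60],"twist": 0,"claw": 0},{"linear": [132,-97,52],"twist": 0,"claw": 0},{"linear": [132,-97,52],"twist": 0,"claw": 0}]}}

```text
clock: 14.0
position: [0.6057, -0.2134, 0.1428]
ee_rot: [-0.001, 0.996, 0.09, -0.001]
contact_force: [-1.5, 0.6, -0.3]
width: 0.0001
gripper_force: 0.0
```

```bash
python3 - <<'E'
from h import *
s=sensors.get_state(); print(s["position"],s["contact_force"])
w=eyes.camera_model("wrist"); im=eyes.get_image("wrist"); sd=eyes.get_image("side"); tp=eyes.get_image("top")
C=np.array([.5577,-.159]); a=np.deg2rad(10.5); A=np.array([[np.cos(a),-np.sin(a)],[np.sin(a),np.cos(a)]])
m={n:cv2.inRange(cv2.cvtColor(np.ascontiguousarray(i[:,:,::-1]),cv2.COLOR_BGR2HSV),(5,150,70),(25,255,255)) for n,i in (("side",sd),("top",tp),("wrist",im))}
# clip centre line visible orange? sample along clip plate at various angles
for k,(sx,sy) in dict(a=(-1,1),b=(1,1),c=(1,-1),d=(-1,-1)).items():
  for n in m:
    cm=w if n=="wrist" else eyes.camera_model(n); r=[]
    for th in np.arange(-.2,1.2,.2):
        P=[np.r_[C+A@np.array([sx*(35+q*np.cos(th)-3*np.sin(th)),sy*60+e])/1000,.082+(q*np.sin(th)+3*np.cos(th))/1000] for q in (25,32,39,43) for e in (-11,0,11)]
        p=w2p(cm,P).round().astype(int); ok=(p[:,0]>=0)&(p[:,0]<640)&(p[:,1]>=0)&(p[:,1]<480)
        r.append(round(float((m[n][p[ok,1],p[ok,0]]>0).mean()),1) if ok.any() else -1)
    print(k,n,r)
E
```

```text
[ 0.60566517 -0.21335193  0.14275869] [-1.53477466  0.58640528 -0.25513001]
a side [0.8, 0.9, 1.0, 0.7, 0.5, 0.2, 0.2]
a top [0.4, 0.4, 0.4, 0.5, 0.6, 0.8, 0.8]
a wrist [0.1, 0.1, 0.0, 0.0, 0.0, 0.0, 0.0]
b side [0.0, 0.2, 0.4, 0.6, 0.6, 0.8, 0.7]
b top [0.7, 0.7, 0.8, 0.8, 0.9, 0.9, 1.0]
b wrist [0.2, 0.2, 0.4, 0.8, 0.8, 0.8, 0.3]
c side [0.0, 0.1, 0.2, 0.4, 0.6, 0.6, 0.8]
c top [0.0, 0.0, 0.0, 0.0, 0.0, 0.0, 0.0]
c wrist [0.5, 0.5, 0.5, 1.0, 1.0, 1.0, 0.5]
d side [0.0, 0.2, 0.4, 0.6, 0.6, 0.8, 0.8]
d top [0.0, 0.0, 0.0, 0.0, 0.0, 0.0, 0.0]
d wrist [0.3, 0.2, 0.2, 0.2, 0.1, 0.1, 0.2]
```

The side view confirms clip a shut (about 0 to 0.2 rad) and the others still up.

Request:
{"op": "drive_tool", "data": {"deltas": [{"linear": [0,1,-8],"twist": 0,"claw": 0},{"linear": [0,1,-15],"twist": 0,"claw": 0},{"linear": [0,1,-20],"twist": 0,"claw": 0},{"linear": [0,1,-22],"twist": 0,"claw": 0},{"linear": [3.5,1.7,-23.5],"twist": 0,"claw": 0},{"linear": [6.9,2.3,-25],"twist": 0,"claw": 0}]}}

```text
clock: 14.65
position: [0.6122, -0.2098, 0.1203]
ee_rot: [0.0, 0.996, 0.091, -0.0]
contact_force: [-0.9, 0.2, 0.6]
width: 0.0
gripper_force: 0.3
```

Request:
{"op": "drive_tool", "data": {"deltas": [{"linear": [3,0.5,-0.5],"twist": 0,"claw": 0},{"linear": [6,1.1,-1],"twist": 0,"claw": 0},{"linear": [9,1.7,-1.5],"twist": 0,"claw": 0},{"linear": [12,2.2,-2],"twist": 0,"claw": 0}]}}

```text
clock: 14.98
position: [0.6246, -0.2078, 0.1185]
ee_rot: [0.0, 0.996, 0.091, 0.0]
contact_force: [-1.0, -0.5, 0.0]
width: -0.0
gripper_force: 0.4
```

Request:
{"op": "drive_tool", "data": {"deltas": [{"linear": [4,0.7,-0.3],"twist": 0,"claw": 0},{"linear": [8,1.4,-0.6],"twist": 0,"claw": 0},{"linear": [12,2.2,-1],"twist": 0,"claw": 0},{"linear": [16,3,-1],"twist": 0,"claw": 0},{"linear": [19.5,3.6,-1],"twist": 0,"claw": 0}]}}

```text
clock: 15.4
position: [0.6444, -0.2041, 0.1175]
ee_rot: [0.0, 0.996, 0.091, 0.0]
contact_force: [-1.1, -0.2, 0.6]
width: -0.0001
gripper_force: 0.2
```

Request:
{"op": "drive_tool", "data": {"deltas": [{"linear": [0,0,-1],"twist": 0,"claw": 0},{"linear": [0,0,-1],"twist": 0,"claw": 0}]}}

```text
clock: 15.57
position: [0.6446, -0.2042, 0.1166]
ee_rot: [0.0, 0.996, 0.091, 0.001]
contact_force: [0.8, -0.5, 1.5]
width: 0.0001
gripper_force: 0.5
```

Request:
{"op": "drive_tool", "data": {"deltas": [{"linear": [0,0,-1],"twist": 0,"claw": 0},{"linear": [0,0,-1],"twist": 0,"claw": 0}]}}

```text
clock: 15.73
position: [0.644, -0.2042, 0.1156]
ee_rot: [0.0, 0.996, 0.091, 0.0]
contact_force: [0.9, -0.7, 1.1]
width: -0.0
gripper_force: 0.7
```

Request:
{"op": "drive_tool", "data": {"deltas": [{"linear": [0,0,-1],"twist": 0,"claw": 0},{"linear": [0,0,-1],"twist": 0,"claw": 0}]}}

```text
clock: 15.9
position: [0.6437, -0.2043, 0.1145]
ee_rot: [0.0, 0.996, 0.091, 0.0]
contact_force: [0.5, -0.2, 1.1]
width: 0.0003
gripper_force: 0.7
```

Request:
{"op": "drive_tool", "data": {"deltas": [{"linear": [0,0,-1],"twist": 0,"claw": 0},{"linear": [0,0,-1],"twist": 0,"claw": 0}]}}

```text
clock: 16.07
position: [0.6436, -0.2042, 0.1133]
ee_rot: [0.0, 0.996, 0.091, -0.0]
contact_force: [1.4, -0.0, 2.0]
width: 0.0001
gripper_force: 0.7
```

Request:
{"op": "drive_tool", "data": {"deltas": [{"linear": [0,0,-1],"twist": 0,"claw": 0},{"linear": [0,0,-1],"twist": 0,"claw": 0}]}}

```text
clock: 16.23
position: [0.6439, -0.2042, 0.1126]
ee_rot: [0.0, 0.996, 0.091, 0.0]
contact_force: [0.8, 1.2, 3.0]
width: 0.0
gripper_force: 1.3
```

Request:
{"op": "drive_tool", "data": {"deltas": [{"linear": [0,0,-1],"twist": 0,"claw": 0},{"linear": [0,0,-1],"twist": 0,"claw": 0}]}}

```text
clock: 16.4
position: [0.6442, -0.2042, 0.1119]
ee_rot: [0.0, 0.996, 0.091, 0.001]
contact_force: [0.8, 1.9, 3.9]
width: 0.0004
gripper_force: 2.1
```

Request:
{"op": "drive_tool", "data": {"deltas": [{"linear": [0,0,-1],"twist": 0,"claw": 0},{"linear": [0,0,-1],"twist": 0,"claw": 0}]}}

```text
clock: 16.57
position: [0.6445, -0.2042, 0.1112]
ee_rot: [0.0, 0.996, 0.091, 0.001]
contact_force: [0.5, 1.0, 5.4]
width: 0.0003
gripper_force: 2.7
```

Request:
{"op": "drive_tool", "data": {"deltas": [{"linear": [0,0,-1],"twist": 0,"claw": 0},{"linear": [0,0,-1],"twist": 0,"claw": 0}]}}

```text
clock: 16.73
position: [0.6447, -0.2042, 0.1105]
ee_rot: [0.0, 0.996, 0.091, 0.001]
contact_force: [1.2, 1.5, 7.0]
width: 0.0004
gripper_force: 3.3
```

Request:
{"op": "drive_tool", "data": {"deltas": [{"linear": [0,0,-1],"twist": 0,"claw": 0},{"linear": [0,0,-1],"twist": 0,"claw": 0}]}}

```text
clock: 16.9
position: [0.645, -0.2041, 0.1098]
ee_rot: [0.0, 0.996, 0.091, 0.002]
contact_force: [1.3, 1.6, 7.4]
width: 0.0
gripper_force: 3.6
```

Request:
{"op": "drive_tool", "data": {"deltas": [{"linear": [0,0,-1],"twist": 0,"claw": 0},{"linear": [0,0,-1],"twist": 0,"claw": 0}]}}

```text
clock: 17.07
position: [0.6454, -0.2041, 0.1087]
ee_rot: [0.0, 0.996, 0.091, 0.002]
contact_force: [3.2, 1.5, 6.3]
width: -0.0
gripper_force: 3.0
```

Force has peaked and is dropping, the same pattern as clip a.

Request:
{"op": "drive_tool", "data": {"deltas": [{"linear": [0,0,-1],"twist": 0,"claw": 0},{"linear": [0,0,-1],"twist": 0,"claw": 0}]}}

```text
clock: 17.23
position: [0.6457, -0.204, 0.1077]
ee_rot: [0.0, 0.996, 0.091, 0.002]
contact_force: [3.7, 1.4, 6.0]
width: 0.0001
gripper_force: 3.0
```

Request:
{"op": "drive_tool", "data": {"deltas": [{"linear": [0,0,-1],"twist": 0,"claw": 0},{"linear": [0,0,-1],"twist": 0,"claw": 0}]}}

```text
clock: 17.4
position: [0.6458, -0.204, 0.1067]
ee_rot: [0.0, 0.996, 0.091, 0.003]
contact_force: [3.4, 0.9, 5.9]
width: 0.0002
gripper_force: 3.0
```

Request:
{"op": "drive_tool", "data": {"deltas": [{"linear": [0,0,-1],"twist": 0,"claw": 0},{"linear": [0,0,-1],"twist": 0,"claw": 0}]}}

```text
clock: 17.57
position: [0.6448, -0.2042, 0.1051]
ee_rot: [0.0, 0.996, 0.091, 0.001]
contact_force: [1.3, 0.7, 2.0]
width: 0.0001
gripper_force: 0.9
```

Request:
{"op": "drive_tool", "data": {"deltas": [{"linear": [0,0,-1],"twist": 0,"claw": 0},{"linear": [0,0,-1],"twist": 0,"claw": 0}]}}

```text
clock: 17.73
position: [0.6429, -0.2041, 0.1026]
ee_rot: [-0.0, 0.996, 0.091, -0.001]
contact_force: [1.2, -0.8, 1.6]
width: -0.0
gripper_force: 0.9
```

Request:
{"op": "drive_tool", "data": {"deltas": [{"linear": [0,0,-1],"twist": 0,"claw": 0},{"linear": [0,0,-1],"twist": 0,"claw": 0}]}}

```text
clock: 17.9
position: [0.6431, -0.2041, 0.102]
ee_rot: [-0.0, 0.996, 0.091, -0.001]
contact_force: [-0.1, 0.3, 2.3]
width: -0.0001
gripper_force: 1.3
```

Request:
{"op": "drive_tool", "data": {"deltas": [{"linear": [0,0,-1],"twist": 0,"claw": 0},{"linear": [0,0,-1],"twist": 0,"claw": 0}]}}

```text
clock: 18.07
position: [0.6433, -0.2041, 0.1014]
ee_rot: [-0.0, 0.996, 0.091, -0.0]
contact_force: [-0.6, 0.0, 5.0]
width: 0.0004
gripper_force: 2.0
```

Clip c has snapped and is on its stop. I'll press once more lightly, lift, and go to clip b.

Request:
{"op": "drive_tool", "data": {"deltas": [{"linear": [0,0,-1],"twist": 0,"claw": 0},{"linear": [0,0,-1.5],"twist": 0,"claw": 0}]}}

```text
clock: 18.23
position: [0.6435, -0.2041, 0.1004]
ee_rot: [-0.0, 0.996, 0.091, -0.0]
contact_force: [-1.0, 1.4, 7.3]
width: -0.0001
gripper_force: 3.6
```

Request:
{"op": "drive_tool", "data": {"deltas": [{"linear": [0,0,30],"twist": 0,"claw": 0},{"linear": [0,0,57],"twist": 0,"claw": 0},{"linear": [-20,36,57],"twist": 0,"claw": 0},{"linear": [-40,73,57],"twist": 0,"claw": 0},{"linear": [-60,110,57],"twist": 0,"claw": 0},{"linear": [-60,110,46],"twist": 0,"claw": 0},{"linear": [-60,110,46],"twist": 0,"claw": 0},{"linear": [-60,110,46],"twist": 0,"claw": 0}]}}

```text
clock: 18.9
position: [0.5834, -0.0942, 0.1452]
ee_rot: [0.0, 0.996, 0.091, -0.001]
contact_force: [-0.5, 0.1, 0.3]
width: 0.0002
gripper_force: 0.0
```

```bash
cat > chk.py <<'E'
from h import *
s=sensors.get_state(); print(s["position"],s["contact_force"])
C=np.array([.5577,-.159]); a=np.deg2rad(10.5); A=np.array([[np.cos(a),-np.sin(a)],[np.sin(a),np.cos(a)]])
for n in ("side","top","wrist"):
  cm=eyes.camera_model(n); i=eyes.get_image(n)
  m=cv2.inRange(cv2.cvtColor(np.ascontiguousarray(i[:,:,::-1]),cv2.COLOR_BGR2HSV),(5,150,70),(25,255,255))
  for k,(sx,sy) in dict(a=(-1,1),b=(1,1),c=(1,-1),d=(-1,-1)).items():
    r=[]
    for th in np.arange(-.2,1.2,.2):
        P=[np.r_[C+A@np.array([sx*(35+q*np.cos(th)-3*np.sin(th)),sy*60+e])/1000,.082+(q*np.sin(th)+3*np.cos(th))/1000] for q in (25,32,39,43) for e in (-11,0,11)]
        p=w2p(cm,P).round().astype(int); ok=(p[:,0]>=0)&(p[:,0]<640)&(p[:,1]>=0)&(p[:,1]<480)
        r.append(round(float((m[p[ok,1],p[ok,0]]>0).mean()),1) if ok.any() else -1)
    print(n,k,r)
E
python3 chk.py
```

```text
[ 0.58340313 -0.09424475  0.14523854] [-0.4994142   0.09802688  0.31135083]
side a [0.7, 0.8, 0.9, 0.7, 0.3, 0.2, 0.1]
side b [0.0, 0.2, 0.4, 0.6, 0.7, 0.8, 0.7]
side c [0.0, 0.1, 0.1, 0.0, 0.0, 0.0, 0.0]
side d [0.0, 0.2, 0.4, 0.5, 0.6, 0.8, 0.8]
top a [0.0, 0.0, 0.0, 0.0, 0.0, 0.0, 0.0]
top b [0.0, 0.0, 0.0, 0.0, 0.0, 0.0, 0.1]
top c [0.0, 0.1, 0.2, 0.2, 0.0, 0.0, 0.0]
top d [0.5, 0.5, 0.7, 0.8, 0.7, 0.7, 0.8]
wrist a [0.3, 0.3, 0.1, 0.2, 0.1, 0.1, 0.2]
wrist b [0.4, 0.2, 0.5, 0.7, 0.6, 0.8, 0.2]
wrist c [0.4, 0.4, 0.0, 0.2, 0.0, 0.0, 0.0]
wrist d [0.0, 0.0, 0.1, 0.1, 0.0, 0.0, 0.0]
```

Request:
{"op": "drive_tool", "data": {"deltas": [{"linear": [0,0,-8],"twist": 0,"claw": 0},{"linear": [0,0,-16],"twist": 0,"claw": 0},{"linear": [0,0,-22],"twist": 0,"claw": 0},{"linear": [0,0,-24],"twist": 0,"claw": 0},{"linear": [3.5,0.7,-25.5],"twist": 0,"claw": 0},{"linear": [6.9,1.3,-27],"twist": 0,"claw": 0}]}}

```text
clock: 19.55
position: [0.5906, -0.0929, 0.1185]
ee_rot: [-0.0, 0.996, 0.091, -0.0]
contact_force: [-1.0, -0.3, 0.6]
width: 0.0001
gripper_force: 0.3
```

Request:
{"op": "drive_tool", "data": {"deltas": [{"linear": [3,0.5,-0.5],"twist": 0,"claw": 0},{"linear": [6,1.1,-1],"twist": 0,"claw": 0},{"linear": [9,1.7,-1.5],"twist": 0,"claw": 0},{"linear": [12,2.2,-2],"twist": 0,"claw": 0}]}}

```text
clock: 19.88
position: [0.603, -0.0906, 0.1171]
ee_rot: [0.0, 0.996, 0.091, 0.0]
contact_force: [-0.8, 0.4, 1.2]
width: -0.0
gripper_force: 0.4
```

Request:
{"op": "drive_tool", "data": {"deltas": [{"linear": [4,0.7,0],"twist": 0,"claw": 0},{"linear": [8,1.4,0],"twist": 0,"claw": 0},{"linear": [12,2.2,0],"twist": 0,"claw": 0},{"linear": [16,3,0],"twist": 0,"claw": 0},{"linear": [19.5,3.6,0],"twist": 0,"claw": 0}]}}

```text
clock: 20.3
position: [0.6229, -0.087, 0.117]
ee_rot: [0.0, 0.996, 0.091, 0.0]
contact_force: [0.1, -0.9, 1.5]
width: -0.0001
gripper_force: 0.2
```

Request:
{"op": "drive_tool", "data": {"deltas": [{"linear": [0,0,-1],"twist": 0,"claw": 0},{"linear": [0,0,-1],"twist": 0,"claw": 0}]}}

```text
clock: 20.47
position: [0.623, -0.087, 0.116]
ee_rot: [0.0, 0.996, 0.091, 0.001]
contact_force: [0.1, 0.3, 1.0]
width: -0.0002
gripper_force: 0.5
```

Request:
{"op": "drive_tool", "data": {"deltas": [{"linear": [0,0,-1],"twist": 0,"claw": 0},{"linear": [0,0,-1],"twist": 0,"claw": 0}]}}

```text
clock: 20.63
position: [0.6224, -0.0872, 0.115]
ee_rot: [0.0, 0.996, 0.091, 0.0]
contact_force: [0.5, 0.1, 2.7]
width: 0.0001
gripper_force: 0.7
```

Request:
{"op": "drive_tool", "data": {"deltas": [{"linear": [0,0,-1],"twist": 0,"claw": 0},{"linear": [0,0,-1],"twist": 0,"claw": 0}]}}

```text
clock: 20.8
position: [0.6221, -0.0872, 0.1139]
ee_rot: [0.0, 0.996, 0.091, 0.0]
contact_force: [1.0, 0.4, 0.5]
width: -0.0003
gripper_force: 0.7
```

Request:
{"op": "drive_tool", "data": {"deltas": [{"linear": [0,0,-1],"twist": 0,"claw": 0},{"linear": [0,0,-1],"twist": 0,"claw": 0}]}}

```text
clock: 20.97
position: [0.6224, -0.0871, 0.1132]
ee_rot: [0.0, 0.996, 0.091, 0.0]
contact_force: [0.7, 0.2, 3.5]
width: 0.0003
gripper_force: 1.5
```

Request:
{"op": "drive_tool", "data": {"deltas": [{"linear": [0,0,-1],"twist": 0,"claw": 0},{"linear": [0,0,-1],"twist": 0,"claw": 0}]}}

```text
clock: 21.13
position: [0.6227, -0.0871, 0.1125]
ee_rot: [0.0, 0.996, 0.091, 0.001]
contact_force: [1.1, 0.7, 5.1]
width: 0.0001
gripper_force: 2.3
```

Request:
{"op": "drive_tool", "data": {"deltas": [{"linear": [0,0,-1],"twist": 0,"claw": 0},{"linear": [0,0,-1],"twist": 0,"claw": 0}]}}

```text
clock: 21.3
position: [0.623, -0.0871, 0.1118]
ee_rot: [0.0, 0.996, 0.091, 0.001]
contact_force: [1.0, 1.6, 5.6]
width: 0.0001
gripper_force: 2.8
```

Request:
{"op": "drive_tool", "data": {"deltas": [{"linear": [0,0,-1],"twist": 0,"claw": 0},{"linear": [0,0,-1],"twist": 0,"claw": 0}]}}

```text
clock: 21.47
position: [0.6234, -0.087, 0.111]
ee_rot: [0.0, 0.996, 0.091, 0.002]
contact_force: [1.7, 0.7, 5.8]
width: -0.0002
gripper_force: 2.9
```

Request:
{"op": "drive_tool", "data": {"deltas": [{"linear": [0,0,-1],"twist": 0,"claw": 0},{"linear": [0,0,-1],"twist": 0,"claw": 0}]}}

```text
clock: 21.63
position: [0.6237, -0.087, 0.11]
ee_rot: [0.0, 0.996, 0.091, 0.002]
contact_force: [1.7, 1.9, 6.0]
width: -0.0003
gripper_force: 2.7
```

Request:
{"op": "drive_tool", "data": {"deltas": [{"linear": [0,0,-1],"twist": 0,"claw": 0},{"linear": [0,0,-1],"twist": 0,"claw": 0}]}}

```text
clock: 21.8
position: [0.6241, -0.0869, 0.109]
ee_rot: [0.0, 0.996, 0.091, 0.002]
contact_force: [2.9, 1.2, 4.9]
width: 0.0003
gripper_force: 2.7
```

Request:
{"op": "drive_tool", "data": {"deltas": [{"linear": [0,0,-1],"twist": 0,"claw": 0},{"linear": [0,0,-1],"twist": 0,"claw": 0}]}}

```text
clock: 21.97
position: [0.6242, -0.0869, 0.1081]
ee_rot: [0.0, 0.996, 0.091, 0.003]
contact_force: [4.1, 1.5, 5.9]
width: 0.0
gripper_force: 2.7
```

Request:
{"op": "drive_tool", "data": {"deltas": [{"linear": [0,0,-1],"twist": 0,"claw": 0},{"linear": [0,0,-1],"twist": 0,"claw": 0}]}}

```text
clock: 22.13
position: [0.6229, -0.0871, 0.1064]
ee_rot: [0.0, 0.996, 0.091, 0.001]
contact_force: [1.5, -0.6, 2.2]
width: -0.0003
gripper_force: 0.8
```

Request:
{"op": "drive_tool", "data": {"deltas": [{"linear": [0,0,-1],"twist": 0,"claw": 0},{"linear": [0,0,-1],"twist": 0,"claw": 0}]}}

```text
clock: 22.3
position: [0.6213, -0.0871, 0.1042]
ee_rot: [-0.0, 0.996, 0.091, -0.001]
contact_force: [1.1, -0.2, 0.9]
width: 0.0001
gripper_force: 0.7
```

Request:
{"op": "drive_tool", "data": {"deltas": [{"linear": [0,0,-1],"twist": 0,"claw": 0},{"linear": [0,0,-1],"twist": 0,"claw": 0}]}}

```text
clock: 22.47
position: [0.6215, -0.0871, 0.1035]
ee_rot: [-0.0, 0.996, 0.091, -0.001]
contact_force: [-0.1, 0.7, 1.5]
width: 0.0005
gripper_force: 1.1
```

Clip b has snapped. I'll touch its stop, then go to clip d.

Request:
{"op": "drive_tool", "data": {"deltas": [{"linear": [0,0,-1],"twist": 0,"claw": 0},{"linear": [0,0,-2],"twist": 0,"claw": 0},{"linear": [0,0,-2],"twist": 0,"claw": 0}]}}

```text
clock: 22.72
position: [0.6218, -0.087, 0.1022]
ee_rot: [-0.0, 0.996, 0.091, -0.0]
contact_force: [-0.6, 0.3, 5.0]
width: 0.0004
gripper_force: 2.8
```

Request:
{"op": "drive_tool", "data": {"deltas": [{"linear": [0,0,30],"twist": 0,"claw": 0},{"linear": [0,0,57],"twist": 0,"claw": 0},{"linear": [-18,-28,57],"twist": 0,"claw": 0},{"linear": [-36,-56,57],"twist": 0,"claw": 0},{"linear": [-54,-84,57],"twist": 0,"claw": 0},{"linear": [-72,-112,57],"twist": 0,"claw": 0},{"linear": [-89,-138,52],"twist": 0,"claw": 0},{"linear": [-89,-138,44],"twist": 0,"claw": 0},{"linear": [-89,-138,44],"twist": 0,"claw": 0},{"linear": [-89,-138,44],"twist": 0,"claw": 0}]}}

```text
clock: 23.55
position: [0.5326, -0.2245, 0.145]
ee_rot: [-0.001, 0.996, 0.09, -0.001]
contact_force: [0.4, -0.1, -0.2]
width: -0.0002
gripper_force: 0.0
```

```bash
python3 chk.py
```

```text
[ 0.53257757 -0.22453147  0.14503103] [ 0.35436835 -0.14669944 -0.23292994]
side a [0.7, 0.8, 0.9, 0.4, 0.4, 0.2, 0.1]
side b [0.7, 0.6, 1.0, 0.6, 0.4, 0.2, 0.2]
side c [0.8, 0.8, 0.9, 0.8, 0.5, 0.4, 0.2]
side d [0.0, 0.2, 0.4, 0.7, 0.6, 0.8, 0.7]
top a [0.8, 0.8, 0.9, 1.0, 1.0, 0.8, 0.8]
top b [1.0, 1.0, 0.8, 0.9, 0.8, 0.8, 0.8]
top c [0.8, 0.9, 1.0, 0.8, 0.7, 0.7, 0.7]
top d [0.0, 0.0, 0.0, 0.0, 0.0, 0.0, 0.0]
wrist a [1.0, 1.0, 0.6, 0.2, 0.3, 0.3, 0.2]
wrist b [0.6, 0.8, 1.0, 0.4, 0.5, 0.6, 0.6]
wrist c [0.8, 0.5, 0.6, 0.9, 0.8, 0.8, 0.7]
wrist d [0.1, 0.0, 0.0, 0.0, 0.0, 0.2, 0.2]
```

All three read as shut (peak about 0.2 rad or less). Now clip d.

Request:
{"op": "drive_tool", "data": {"deltas": [{"linear": [0,-1,-8],"twist": 0,"claw": 0},{"linear": [0,-1,-16],"twist": 0,"claw": 0},{"linear": [0,-1,-22],"twist": 0,"claw": 0},{"linear": [0,-1,-24],"twist": 0,"claw": 0},{"linear": [-3.5,-1.7,-25.5],"twist": 0,"claw": 0},{"linear": [-6.9,-2.3,-27],"twist": 0,"claw": 0}]}}

```text
clock: 24.2
position: [0.526, -0.2273, 0.1185]
ee_rot: [-0.0, 0.996, 0.091, -0.0]
contact_force: [-0.0, 0.3, 0.2]
width: -0.0005
gripper_force: 0.3
```

Request:
{"op": "drive_tool", "data": {"deltas": [{"linear": [-3,-0.5,-0.5],"twist": 0,"claw": 0},{"linear": [-6,-1.1,-1],"twist": 0,"claw": 0},{"linear": [-9,-1.7,-1.5],"twist": 0,"claw": 0},{"linear": [-12,-2.2,-2],"twist": 0,"claw": 0}]}}

```text
clock: 24.53
position: [0.5142, -0.2299, 0.1173]
ee_rot: [0.0, 0.996, 0.091, 0.001]
contact_force: [0.8, -0.1, 0.8]
width: 0.0002
gripper_force: 0.4
```

Request:
{"op": "drive_tool", "data": {"deltas": [{"linear": [-4,-0.7,0],"twist": 0,"claw": 0},{"linear": [-8,-1.4,0],"twist": 0,"claw": 0},{"linear": [-12,-2.2,0],"twist": 0,"claw": 0},{"linear": [-16,-3,0],"twist": 0,"claw": 0},{"linear": [-19.5,-3.6,0],"twist": 0,"claw": 0}]}}

```text
clock: 24.95
position: [0.4941, -0.2333, 0.117]
ee_rot: [0.0, 0.996, 0.091, -0.0]
contact_force: [0.8, -0.4, 1.8]
width: 0.0
gripper_force: 0.3
```

Request:
{"op": "drive_tool", "data": {"deltas": [{"linear": [0,0,-1],"twist": 0,"claw": 0},{"linear": [0,0,-2],"twist": 0,"claw": 0}]}}

```text
clock: 25.12
position: [0.4941, -0.2333, 0.115]
ee_rot: [0.0, 0.996, 0.091, -0.0]
contact_force: [-1.0, -0.6, 2.1]
width: 0.0001
gripper_force: 0.8
```

Request:
{"op": "drive_tool", "data": {"deltas": [{"linear": [0,0,-1],"twist": 0,"claw": 0},{"linear": [0,0,-1],"twist": 0,"claw": 0}]}}

```text
clock: 25.28
position: [0.4945, -0.2332, 0.1137]
ee_rot: [-0.0, 0.996, 0.091, -0.0]
contact_force: [-1.5, -0.9, 0.2]
width: 0.0002
gripper_force: 0.5
```

Request:
{"op": "drive_tool", "data": {"deltas": [{"linear": [0,0,-1],"twist": 0,"claw": 0},{"linear": [0,0,-1],"twist": 0,"claw": 0}]}}

```text
clock: 25.45
position: [0.4947, -0.2332, 0.1127]
ee_rot: [-0.0, 0.996, 0.091, -0.0]
contact_force: [-0.9, -1.0, 0.9]
width: 0.0001
gripper_force: 0.5
```

Request:
{"op": "drive_tool", "data": {"deltas": [{"linear": [0,0,-1],"twist": 0,"claw": 0},{"linear": [0,0,-1],"twist": 0,"claw": 0}]}}

```text
clock: 25.62
position: [0.4948, -0.2331, 0.1117]
ee_rot: [0.0, 0.996, 0.091, -0.0]
contact_force: [-0.6, 0.3, 0.6]
width: 0.0
gripper_force: 0.4
```

Request:
{"op": "drive_tool", "data": {"deltas": [{"linear": [0,0,-1],"twist": 0,"claw": 0},{"linear": [0,0,-1],"twist": 0,"claw": 0}]}}

```text
clock: 25.78
position: [0.4948, -0.2332, 0.1108]
ee_rot: [0.0, 0.996, 0.091, -0.0]
contact_force: [-0.3, -0.8, 0.6]
width: -0.0005
gripper_force: 0.4
```

Request:
{"op": "drive_tool", "data": {"deltas": [{"linear": [0,0,-1],"twist": 0,"claw": 0},{"linear": [0,0,-1],"twist": 0,"claw": 0}]}}

```text
clock: 25.95
position: [0.4947, -0.2332, 0.1098]
ee_rot: [0.0, 0.996, 0.091, -0.0]
contact_force: [-0.3, 0.5, 0.7]
width: 0.0002
gripper_force: 0.4
```

Request:
{"op": "drive_tool", "data": {"deltas": [{"linear": [0,0,-1],"twist": 0,"claw": 0},{"linear": [0,0,-1],"twist": 0,"claw": 0}]}}

```text
clock: 26.12
position: [0.4947, -0.2332, 0.1088]
ee_rot: [0.0, 0.996, 0.091, -0.0]
contact_force: [-0.8, -0.3, -0.2]
width: 0.0006
gripper_force: 0.4
```

Request:
{"op": "drive_tool", "data": {"deltas": [{"linear": [0,0,-1],"twist": 0,"claw": 0},{"linear": [0,0,-1],"twist": 0,"claw": 0}]}}

```text
clock: 26.28
position: [0.4947, -0.2332, 0.1078]
ee_rot: [0.0, 0.996, 0.091, -0.0]
contact_force: [-1.6, -0.3, 1.3]
width: 0.0002
gripper_force: 0.4
```

Request:
{"op": "drive_tool", "data": {"deltas": [{"linear": [0,0,-1],"twist": 0,"claw": 0},{"linear": [0,0,-1],"twist": 0,"claw": 0}]}}

```text
clock: 26.45
position: [0.4947, -0.2332, 0.1068]
ee_rot: [0.0, 0.996, 0.091, -0.0]
contact_force: [0.1, -0.3, 1.1]
width: 0.0001
gripper_force: 0.4
```

Request:
{"op": "drive_tool", "data": {"deltas": [{"linear": [0,0,-1],"twist": 0,"claw": 0},{"linear": [0,0,-1],"twist": 0,"claw": 0}]}}

```text
clock: 26.62
position: [0.4947, -0.2332, 0.1058]
ee_rot: [0.0, 0.996, 0.091, -0.0]
contact_force: [-0.5, -0.4, 0.9]
width: -0.0002
gripper_force: 0.7
```

Request:
{"op": "drive_tool", "data": {"deltas": [{"linear": [0,0,-1],"twist": 0,"claw": 0},{"linear": [0,0,-1],"twist": 0,"claw": 0}]}}

```text
clock: 26.78
position: [0.4946, -0.2333, 0.105]
ee_rot: [0.0, 0.996, 0.091, -0.0]
contact_force: [-2.2, -0.4, 3.4]
width: 0.0001
gripper_force: 1.7
```

Resistance is starting, about 1 mm lower than on clip a.

Request:
{"op": "drive_tool", "data": {"deltas": [{"linear": [0,0,-1],"twist": 0,"claw": 0},{"linear": [0,0,-1],"twist": 0,"claw": 0}]}}

```text
clock: 26.95
position: [0.4944, -0.2333, 0.1042]
ee_rot: [0.0, 0.996, 0.091, -0.0]
contact_force: [-2.3, -0.2, 5.2]
width: -0.0002
gripper_force: 2.3
```

Request:
{"op": "drive_tool", "data": {"deltas": [{"linear": [0,0,-1],"twist": 0,"claw": 0},{"linear": [0,0,-1],"twist": 0,"claw": 0}]}}

```text
clock: 27.12
position: [0.4941, -0.2333, 0.1031]
ee_rot: [0.0, 0.996, 0.091, -0.001]
contact_force: [-2.4, -1.4, 4.6]
width: 0.0002
gripper_force: 2.4
```

Request:
{"op": "drive_tool", "data": {"deltas": [{"linear": [0,0,-1],"twist": 0,"claw": 0},{"linear": [0,0,-1],"twist": 0,"claw": 0}]}}

```text
clock: 27.28
position: [0.4944, -0.2333, 0.102]
ee_rot: [0.0, 0.996, 0.091, -0.0]
contact_force: [-1.8, -0.1, 4.0]
width: 0.0001
gripper_force: 2.1
```

Request:
{"op": "drive_tool", "data": {"deltas": [{"linear": [0,0,-1],"twist": 0,"claw": 0},{"linear": [0,0,-1],"twist": 0,"claw": 0}]}}

```text
clock: 27.45
position: [0.4946, -0.2333, 0.1009]
ee_rot: [0.0, 0.996, 0.091, -0.0]
contact_force: [-3.3, -0.2, 4.9]
width: 0.0001
gripper_force: 2.2
```

Request:
{"op": "drive_tool", "data": {"deltas": [{"linear": [0,0,-1],"twist": 0,"claw": 0},{"linear": [0,0,-1],"twist": 0,"claw": 0}]}}

```text
clock: 27.62
position: [0.4949, -0.2331, 0.0997]
ee_rot: [-0.0, 0.996, 0.091, 0.0]
contact_force: [-1.5, 0.3, 1.5]
width: 0.0002
gripper_force: 1.0
```

Request:
{"op": "drive_tool", "data": {"deltas": [{"linear": [0,0,-1],"twist": 0,"claw": 0},{"linear": [0,0,-1],"twist": 0,"claw": 0}]}}

```text
clock: 27.78
position: [0.4951, -0.233, 0.0984]
ee_rot: [-0.0, 0.996, 0.091, 0.0]
contact_force: [-0.1, 0.2, -0.0]
width: -0.0002
gripper_force: 0.0
```

Request:
{"op": "drive_tool", "data": {"deltas": [{"linear": [0,0,-1],"twist": 0,"claw": 0},{"linear": [0,0,-1],"twist": 0,"claw": 0}]}}

```text
clock: 27.95
position: [0.4952, -0.233, 0.0976]
ee_rot: [-0.0, 0.996, 0.091, 0.0]
contact_force: [0.8, 0.0, 0.4]
width: -0.0002
gripper_force: 0.2
```

Snapped. I'll find the stop.

Request:
{"op": "drive_tool", "data": {"deltas": [{"linear": [0,0,-1],"twist": 0,"claw": 0},{"linear": [0,0,-2],"twist": 0,"claw": 0}]}}

```text
clock: 28.12
position: [0.4951, -0.2331, 0.0959]
ee_rot: [0.0, 0.996, 0.091, 0.0]
contact_force: [-0.7, 0.3, 3.1]
width: -0.0001
gripper_force: 1.5
```

Request:
{"op": "drive_tool", "data": {"deltas": [{"linear": [0,0,-1],"twist": 0,"claw": 0},{"linear": [0,0,-1],"twist": 0,"claw": 0}]}}

```text
clock: 28.28
position: [0.4951, -0.2331, 0.0953]
ee_rot: [0.0, 0.996, 0.091, 0.0]
contact_force: [0.4, 1.4, 5.0]
width: 0.0003
gripper_force: 2.4
```

On the stop. I'll lift well clear and check.

Request:
{"op": "drive_tool", "data": {"deltas": [{"linear": [0,0,-0.5],"twist": 0,"claw": 0},{"linear": [0,0,30],"twist": 0,"claw": 0},{"linear": [0,0,65],"twist": 0,"claw": 0},{"linear": [-20,-30,100],"twist": 0,"claw": 0},{"linear": [-50,-60,130],"twist": 0,"claw": 0},{"linear": [-80,-90,150],"twist": 0,"claw": 0},{"linear": [-110,-120,150],"twist": 0,"claw": 0},{"linear": [-140,-150,150],"twist": 0,"claw": 0},{"linear": [-140,-150,150],"twist": 0,"claw": 0},{"linear": [-140,-150,150],"twist": 0,"claw": 0}]}}

```text
clock: 29.12
position: [0.3515, -0.3867, 0.2452]
ee_rot: [0.001, 0.996, 0.088, -0.001]
contact_force: [0.8, 0.2, -0.1]
width: 0.0001
gripper_force: 0.0
```

```bash
python3 chk.py; python3 - <<'E'
from h import *
sd=eyes.get_image("side"); tp=eyes.get_image("top")
c=cv2.resize(sd[150:260,270:400,::-1],(440,372),interpolation=cv2.INTER_CUBIC)
cv2.imwrite("pics/v6.png",np.hstack([c,cv2.resize(tp[160:265,335:445,::-1],(355,372),interpolation=cv2.INTER_CUBIC)]))
E
```

```text
[ 0.35154268 -0.38671583  0.2452053 ] [ 0.83726752  0.23060492 -0.14743577]
side a [0.7, 0.8, 0.8, 0.4, 0.2, 0.1, 0.0]
side b [0.6, 0.6, 0.9, 0.5, 0.4, 0.3, 0.1]
side c [0.6, 0.6, 0.8, 0.4, 0.3, 0.3, 0.1]
side d [0.7, 0.8, 0.8, 0.3, 0.2, 0.1, 0.1]
top a [0.5, 0.6, 0.6, 0.7, 0.2, 0.0, 0.0]
top b [0.4, 0.4, 0.3, 0.4, 0.5, 0.2, 0.0]
top c [0.4, 0.4, 0.4, 0.4, 0.3, 0.2, 0.0]
top d [0.5, 0.6, 0.5, 0.5, 0.1, 0.0, 0.0]
wrist a [-1, -1, -1, -1, -1, -1, -1]
wrist b [-1, -1, -1, -1, -1, -1, -1]
wrist c [-1, -1, -1, -1, -1, -1, -1]
wrist d [-1, -1, -1, -1, -1, -1, -1]
```

View pics/v6.png

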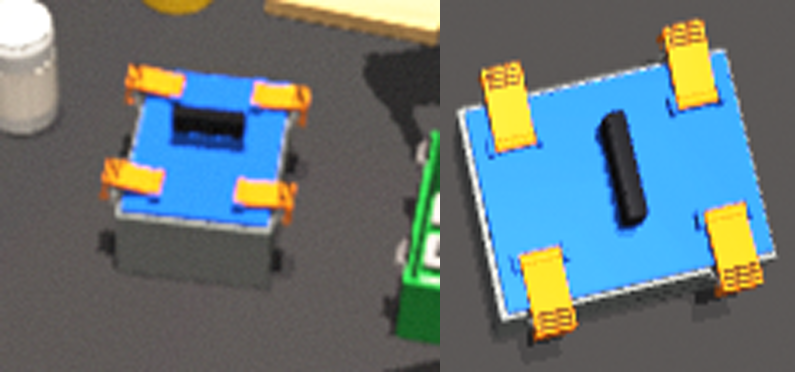

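All four clips are shut and the lid sits square in the box in both views, so I'm handing the job in.

```bash
python3 -c "
from rig import manip
print(manip.sign_off())"
```

```text
the job is handed in; nothing more can be done
None
```

The small blue lid is seated in the grey box and all four clips are snapped shut in diagonal order (a, c, b, d), with no force reading on a clip above about 11 N; the job was handed in at about 29 s, but the sign-off gave no verdict.

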